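# Set up a slab form: spacers, mat and hole formers

## Task

Get the wooden form ready for pouring a slab with two holes: first lay one concrete spacer bar lengthwise on each of the two pencil lines on its floor, centred on the line, then lay the steel mat flat on top of both spacers, square and centred in the form with its large opening over the large pencilled circle. After that stand the two wooden hole formers upright on the floor of the form through the mat's openings, the thick one centred on the large circle and the thin one on the small circle. Do not shift the tub, the trowel or the mallet.

Things in the scene. Friction and masses are not known exactly. Their poses are not given: they have to be found in the camera images.
- form: Fixed timber form, inside 230 (x) x 200 (y) mm, floor 12 mm above its origin (centre of underside), battens 28 mm thick, tops at 67 mm. x points along its length, roughly away from the robot. Pencilled on the floor: two lines along x, 204 mm long, centred at x 0, y +50 and -50 mm; a large circle (58 mm) at x -35, y 0, nearer the robot; a small circle (32 mm) at x +44, y 0.
- mat: Flat mat of 8 mm steel bars, 176 (x) x 130 (y) x 24 mm, 0.36 kg. Origin: outline centre, underside. End bars at x -80, +80 (underside); long bars at y -55, +55; top bar along y at x +9, z 20 (centre of mass: grip its middle across x); short bars y -30, +30 from there to x +80. Clear openings: large x -76..5, 102 wide; small x 13..76, 52 wide. Laid in the form, its x points along the form's x.
- spacer_a: Grey concrete spacer bar, 180 mm long (x) x 22 mm wide (y) x 20 mm high, about 0.18 kg. Origin: centre of its underside; z up. Lies on a fixed plank offcut 27 mm thick (125 x 215 mm) beside spacer_b, centre lines about 63 mm apart, the hole formers standing just in front of the plank. The two spacers are identical: either may go on either line.
- spacer_b: The other concrete spacer bar, identical to spacer_a (180 x 22 x 20 mm, origin at the centre of its underside, x along its length), lying on the same plank, between spacer_a and the two hole formers.
- former_large: The thick one of two turned wooden hole formers, upright on the bench: a round plug 55 mm in diameter, 70 mm high, topped by a grip knob 28 mm in diameter from 70 to 104 mm height. About 0.16 kg. Origin: centre of its underside; z up.
- former_small: The thin one of two turned wooden hole formers, upright on the bench: a round plug 30 mm in diameter, 70 mm high, topped by a grip knob 22 mm in diameter from 70 to 104 mm height. About 0.05 kg. Origin: centre of its underside; z up.
- tub: Bystander, not to be moved. Pale plastic tub with a wire bail, 124 mm across and 112 mm high, standing on the bench beyond the work. Origin: centre of its underside.
- trowel: Bystander, not to be moved. Flat steel trowel with a dark wooden handle, about 260 mm long, 45 mm wide and 45 mm high, lying on the bench beyond the work. Origin: on the bench near the handle end of its blade; x towards the blade.
- mallet: Bystander, not to be moved. Black rubber mallet with a light wooden handle, about 270 mm long, head 90 mm x 56 mm, lying on the bench beyond the work. Origin: on the bench under the middle of its length; x towards the head.
Not all that is in view belongs to the job. Leave any purple or yellow look-alike of the former_large alone.

How it is judged:
On the way, in this order (a step that is already met when the one before it is completed fails the run):
1. a spacer bar lies on each of the two pencil lines, released ((((y of spacer_a in the frame of form between 0.04 and 0.06 m and x of spacer_a in the frame of form between -0.012 and 0.012 m and z of spacer_a in the frame of form between 0.008 and 0.016 m and angle between the x axis of spacer_a and the x axis of form, either way round below 0.12 rad) and (y of spacer_b in the frame of form between -0.06 and -0.04 m and x of spacer_b in the frame of form between -0.012 and 0.012 m and z of spacer_b in the frame of form between 0.008 and 0.016 m and angle between the x axis of spacer_b and the x axis of form, either way round below 0.12 rad)) or ((y of spacer_a in the frame of form between -0.06 and -0.04 m and x of spacer_a in the frame of form between -0.012 and 0.012 m and z of spacer_a in the frame of form between 0.008 and 0.016 m and angle between the x axis of spacer_a and the x axis of form, either way round below 0.12 rad) and (y of spacer_b in the frame of form between 0.04 and 0.06 m and x of spacer_b in the frame of form between -0.012 and 0.012 m and z of spacer_b in the frame of form between 0.008 and 0.016 m and angle between the x axis of spacer_b and the x axis of form, either way round below 0.12 rad))) and contact force between the fingers and spacer_a below 0.05 N and contact force between the fingers and spacer_b below 0.05 N), for 0.2 s.
2. the mat lies flat on both spacers, square and centred in the form, released, while the formers are still outside the form ((((y of spacer_a in the frame of form between 0.04 and 0.06 m and x of spacer_a in the frame of form between -0.012 and 0.012 m and z of spacer_a in the frame of form between 0.008 and 0.016 m and angle between the x axis of spacer_a and the x axis of form, either way round below 0.12 rad) and (y of spacer_b in the frame of form between -0.06 and -0.04 m and x of spacer_b in the frame of form between -0.012 and 0.012 m and z of spacer_b in the frame of form between 0.008 and 0.016 m and angle between the x axis of spacer_b and the x axis of form, either way round below 0.12 rad)) or ((y of spacer_a in the frame of form between -0.06 and -0.04 m and x of spacer_a in the frame of form between -0.012 and 0.012 m and z of spacer_a in the frame of form between 0.008 and 0.016 m and angle between the x axis of spacer_a and the x axis of form, either way round below 0.12 rad) and (y of spacer_b in the frame of form between 0.04 and 0.06 m and x of spacer_b in the frame of form between -0.012 and 0.012 m and z of spacer_b in the frame of form between 0.008 and 0.016 m and angle between the x axis of spacer_b and the x axis of form, either way round below 0.12 rad))) and x of mat in the frame of form between -0.01 and 0.01 m and y of mat in the frame of form between -0.01 and 0.01 m and z of mat in the frame of form between 0.028 and 0.036 m and angle between the x axis of mat and the x axis of form, either way round below 0.12 rad and angle between mat's own z axis and vertical below 0.06 rad and contact force between the fingers and mat below 0.05 N and horizontal distance between each of former_large, former_small and form above 0.14 m), for 0.2 s.
3. both formers stand on their circles in the mat's openings, released (x of former_large in the frame of form between -0.045 and -0.025 m and y of former_large in the frame of form between -0.01 and 0.01 m and z of former_large in the frame of form between 0.008 and 0.016 m and angle between each of former_large, former_small's own z axis and vertical below 0.08 rad and x of former_small in the frame of form between 0.034 and 0.054 m and y of former_small in the frame of form between -0.01 and 0.01 m and z of former_small in the frame of form between 0.008 and 0.016 m and x of former_large in the frame of mat below -0.015 m and x of former_small in the frame of mat above 0.025 m and contact force between the fingers and former_large below 0.05 N and contact force between the fingers and former_small below 0.05 N), for 0.2 s.
At the end, for the whole second after the job is handed in: A spacer on each line, the mat flat on both (tilt under 0.06 rad), thick former on the large circle, thin on the small, upright (0.08 rad) in the matching openings: each within 10 mm (spacers 12 mm lengthwise), heights within 4 mm, square within 0.12 rad; all released and at rest (all of step 1 and all of step 3 and x of mat in the frame of form between -0.01 and 0.01 m and y of mat in the frame of form between -0.01 and 0.01 m and z of mat in the frame of form between 0.028 and 0.036 m and angle between the x axis of mat and the x axis of form, either way round below 0.12 rad and angle between mat's own z axis and vertical below 0.06 rad and linear speed of each of spacer_a, spacer_b, mat, former_large, former_small below 0.01 m/s and contact force between the fingers and mat below 0.05 N); the robot touches nothing.
It fails at once if the tub is shifted by more than 20 mm (distance of tub from where it was at the start of the episode above 0.02 m).
It fails at once if the trowel is shifted by more than 20 mm (distance of trowel from where it was at the start of the episode above 0.02 m).
It fails at once if the mallet is shifted by more than 20 mm (distance of mallet from where it was at the start of the episode above 0.02 m).
It also fails if it takes over 141 s, if anything falls off the work surface, if the arm or the gripper's body presses on something with over 40 N, if the wrist force passes 120 N, or if a joint passes its speed limit or range.

## Robot

A 6-joint arm with a two-finger parallel gripper is mounted at the origin on the work surface. World frame = base frame: x ahead of the robot, y to its left, z up, the work surface at z = 0. Lengths are in m, angles in rad, forces in N, time in s.
With the tool pointing down it reaches from about 0.375 to 0.9 m from the base axis. Payload 3.1 kg.
Tool frame: the origin (TCP) lies midway between the tips of the shut fingers; the grasp point (between the pads) lies 19 mm behind it; x points along the fingers, y is the direction in which the jaws open and shut, and the axes are right-handed (so a half turn about x gives the same grasp; the last joint's range is limited). The gripper opens to 87 mm and grips with 3 to 60 N. Pads are 19 mm wide; open, the fingers measure 117 mm over their backs; the gripper's body (75 mm by 190 mm) begins 51 mm behind the grasp point.
Start: joints at [-1.458, 0.527, 1.433, -0, 1.181, -0.178], TCP at [0.179, -0.599, 0.186] pointing down, gripper open.
Joint ranges: [-3.08, 3.08], [-0.75, 2.2], [0.22, 2.44], [-1.43, 4.57], [0, 2.65], [-2.85, 2.85]. Speed limits (rad/s): [2.79, 2.79, 3.14, 3.14, 3.14, 3.14].

## Interface

Orientations are given as a unit quaternion [x, y, z, w].
In Python, from rig import get_obs, imaging, robot gives the robot as it stands.
- The arm moves only by the shell command python3 -m inch 'ROWS' [FORCE]. ROWS is JSON, a list of rows, each a list of 3 entries, a list of its own where there are three numbers: the finger opening in mm, from 0 to 87, then the shift along the tool's x, y, z in mm, then the turn, a rotation vector about the tool's x, y, z in degrees. In form: [[grip, [dx, dy, dz], [wx, wy, wz]], ...]. A call has 1 to 12 rows; each row shifts and turns the pose as measured when the row begins, along the tool's axes as they then stand; what a row does not reach is not made up. A row lasts 1/8 s, in which the tool goes at most 62.5 mm and 10.7 degrees, less where a joint would pass 70% of its speed; a pose out of reach is approached as far as the arm can. A call with a gripper value outside its range is refused whole. The fingers move at their own pace and stop on an object; FORCE is the grip in N (left out, the last holds). Time passes only in rows, so rows that do not move let the fingers close. It gives the time, the measured TCP pose, the force and the opening at its end, in the units of the state.
- get_obs(): the state, without advancing time (a new reading comes with each control period).
- imaging.camera(name): name is "scene" or "top" or "wrist"; returns the picture (480x640x3 uint8, red, green, blue); there is no depth.
- imaging.camera_params(name): a dict with "camera_matrix" (3x3 intrinsics, pixels), "k1" (the pictures are not rectified: a ray, as slopes to the right and down, at radius r is drawn at 1 + k1 r^2 times it, then the intrinsics apply), "xyz" and "rotation" of the camera in the world. Camera axes: x right, y down, z forward; pixel columns grow to the right and rows downward; lengths in m; the calibration is good to about 2 mm. A picture is of the moment at which its call begins: read the wrist's pose just before it. camera_params takes no time and is no camera call; for the wrist camera it gives the pose at the moment of the call.
- robot.hand_in(): hands the job in, once; it reports no verdict.
Trained networks look in the newest picture that a camera, given by its name, has taken for a name from the list of things; names that differ only in an ending like _2 or _b are one class to them, and where a whole thing is asked for, a point or a joint stands for the part that bears it (a point fixed in the world has none). Each returns a list of dicts, best first, with "confidence" (0 to 1); they miss things now and then, are a little off and sometimes report something else, mostly with a low value. They report only what shows in the picture. A call takes as long as a camera call. They do not tell look-alikes from the thing itself.
- imaging.cut_out(camera, target): "pixels" (480x640 bool, what is visible of it) and "box" ([centre column, centre row, width, height] in pixels, round what is visible of it).
- imaging.tip_of(camera, target): "pixel" ([column, row] in pixels: a listed point, or the origin of a listed thing).
The state is a dict: "time": time; "q": joint angles; "joint_velocities": joint speeds; "joint_torque": joint torques, N m; "position": TCP position; "tool_rot": TCP orientation; "ft_force": force on the tool from outside, world axes, zero at the start; "moment": the same for the moment, N m; "grip_width": finger opening in m.
Only numpy, scipy, OpenCV 4.12 (cv2) and the standard library are available. Lean on these libraries where they do the work, as an engineer would, in place of code of your own. Each camera call takes 0.05 s, during which the arm holds its last target. There are 200 camera calls.

## Working session

There is one attempt and no reset: what is moved stays moved. The work goes in short steps, Python scripts to look and compute and a shell command to move; the robot and the scene stay as the last step left them, time stands still between calls to the robot, and variables do not carry over. Pictures are saved under pics/ and viewed, about 12 in all and at most 16, crops included, and the job is handed in when it is done.

```bash
ls; mkdir -p pics; cat > h.py <<'E'
import numpy as np, cv2, sys
from rig import get_obs, imaging, robot
from scipy.spatial.transform import Rotation as R
def params(c):
    p=imaging.camera_params(c); Rm=np.array(p["rotation"],float)
    if Rm.shape!=(3,3): Rm=R.from_quat(Rm.ravel()).as_matrix()
    return np.array(p["camera_matrix"]),float(p["k1"]),np.array(p["xyz"]),Rm
def snap(c,name=None):
    P=params(c); im=imaging.camera(c)
    if name: cv2.imwrite(f"pics/{name}.png",im[:,:,::-1])
    return im,P
def unproj(P,uv,z):
    K,k1,t,Rm=P; uv=np.atleast_2d(np.array(uv,float))
    d=(uv-K[:2,2])/[K[0,0],K[1,1]]; s=d.copy()
    for _ in range(20): s=d/(1+k1*(s**2).sum(1,keepdims=True))
    w=np.c_[s,np.ones(len(s))]@Rm.T
    return t+w*((z-t[2])/w[:,2])[:,None]
def proj(P,X):
    K,k1,t,Rm=P; c=(np.atleast_2d(X)-t)@Rm; s=c[:,:2]/c[:,2:]
    s=s*(1+k1*(s**2).sum(1,keepdims=True)); return s*[K[0,0],K[1,1]]+K[:2,2]
def tool(dw):
    "world displacement (mm) -> tool axes"
    return R.from_quat(get_obs()["tool_rot"]).inv().apply(dw)
E
python3 - <<'E'
from h import *
for c in("top","scene","wrist"):
    im,P=snap(c,c+"0"); print(c,P[0][0,0],P[1],P[2],P[3].round(3).tolist())
    if c=="top":
        for n in "form mat spacer_a spacer_b former_large former_small tub trowel mallet".split():
            for r in imaging.cut_out(c,n)[:3]: print(n,round(r["confidence"],2),np.round(r["box"]))
o=get_obs();print(o["position"],R.from_quat(o["tool_rot"]).as_matrix().round(3).tolist(),o["time"])
E
```

```text
pics
top 520.7909708563403 -0.15569564285010024 [ 0.31586624 -0.06738393  1.15084865] [[-0.091, -0.976, 0.2], [-0.996, 0.09, -0.015], [-0.003, -0.201, -0.98]]
form 0.79 [132. 263. 134. 150.]
mat 0.95 [286. 271.  91.  93.]
mat 0.45 [453. 287.  33.  29.]
spacer_a 0.85 [427. 249.  85.  18.]
spacer_a 0.55 [421. 221.  83.  18.]
spacer_a 0.4 [166. 174. 109.  33.]
spacer_b 0.85 [427. 249.  85.  18.]
spacer_b 0.55 [421. 221.  83.  18.]
spacer_b 0.4 [166. 174. 109.  33.]
former_large 0.75 [285. 271.  88.  94.]
former_large 0.61 [441. 335.  30.  28.]
former_large 0.61 [506. 284.  39.  29.]
former_small 0.63 [417. 291.  23.  16.]
tub 0.87 [392. 145.  57.  66.]
trowel 0.75 [165. 175. 113.  32.]
mallet 0.71 [277. 165. 118.  46.]
scene 483.8362629069732 -0.11644130438274042 [ 0.99712085 -0.63394733  0.81058059] [[0.772, 0.46, -0.439], [0.635, -0.553, 0.539], [0.005, -0.695, -0.719]]
wrist 392.15480440671763 -0.006659558069913517 [ 0.24533327 -0.5787106   0.38524983] [[0.286, -0.927, -0.241], [-0.958, -0.277, -0.072], [0.0, 0.251, -0.968]]
[ 0.17922411 -0.59872763  0.18599276] [[-0.0, 0.287, -0.958], [-0.0, -0.958, -0.287], [-1.0, 0.0, 0.0]] 0.6
```

View pics/top0.png

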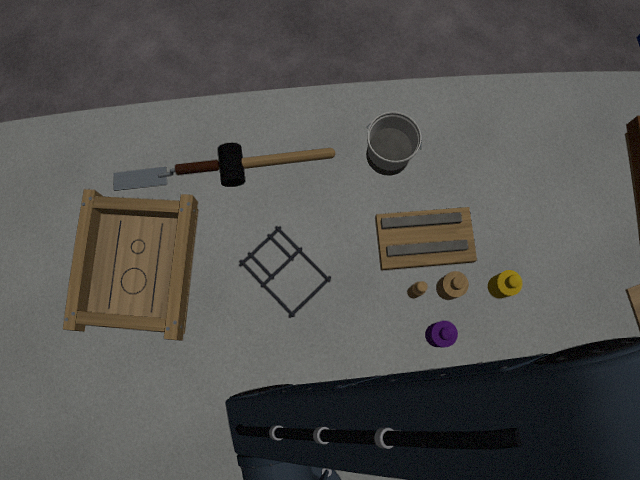

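View pics/scene0.png

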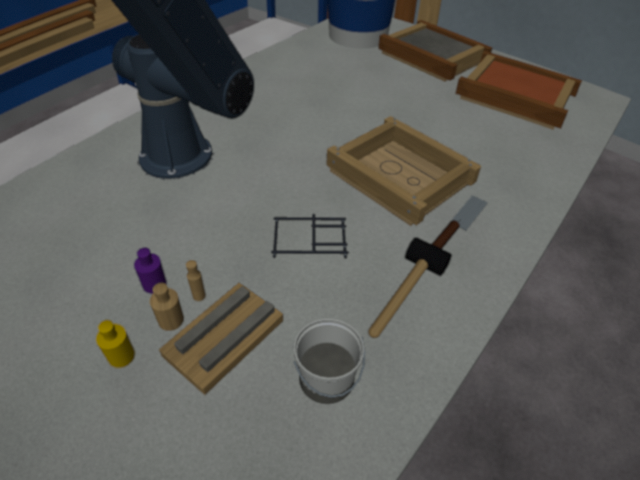

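Top view: the form is at the left (circles at (138,246) and (133,281)), the mat at (285,271) with its small opening to the upper left. The spacers are at (423,220) and (427,248), the formers at (454,284) and (418,290), and the yellow and purple ones are look-alikes.

```bash
python3 - <<'E'
from h import *
im,P=snap("top")
def show(n,uv,z):
    X=unproj(P,uv,z); print(n,(X[:,:2]*1000).round().tolist())
    if len(X)>1:
        d=X[0]-X[1]; print("   mid",(X.mean(0)[:2]*1000).round(),"yaw",np.degrees(np.arctan2(d[1],d[0])).round(1),"len",np.linalg.norm(d).round(3))
show("lineL",[(120,222),(110,308)],.012);show("lineR",[(163,224),(153,313)],.012);show("circ S,L",[(138,246),(133,281)],.012)
show("mat corners far: ",[(279,230),(242,263)],.01);show("mat corners near",[(328,279),(292,314)],.01)
for r in imaging.cut_out("top","spacer_a")[:2]:
    m=r["pixels"].astype(np.uint8); ys,xs=np.nonzero(m)
    X=unproj(P,np.c_[xs,ys],.047)[:,:2]*1000; print("sp",cv2.minAreaRect(X.astype(np.float32)))
show("knobs",[(457,281)],.104); show("sknob",[(420,287)],.104)
big=cv2.resize(im[180:350,60:340],None,fx=2.85,fy=2.85,interpolation=cv2.INTER_CUBIC)
cv2.imwrite("pics/crop1.png",big[:,:,::-1])
for X in([.465,-.2,.05],):print(proj(P,X))
E
```

```text
lineL [[646.0, 358.0], [449.0, 385.0]]
   mid [548. 372.] yaw -7.9 len 0.199
lineR [[632.0, 256.0], [431.0, 286.0]]
   mid [531. 271.] yaw -8.5 len 0.203
circ S,L [[586.0, 316.0], [506.0, 330.0]]
   mid [546. 323.] yaw -9.8 len 0.081
mat corners far:  [[593.0, -8.0], [525.0, 80.0]]
   mid [559.  36.] yaw -52.5 len 0.111
mat corners near [[472.0, -107.0], [403.0, -22.0]]
   mid [437. -64.] yaw -50.9 len 0.11
sp ((577.7820434570312, -322.15704345703125), (28.89244842529297, 180.90878295898438), 0.38294297456741333)
sp ((515.3787841796875, -326.7344055175781), (181.6332244873047, 26.350872039794922), 89.56840515136719)
knobs [[430.0, -367.0]]
sknob [[426.0, -289.0]]
[[371.91358307 275.79883214]]
```

View pics/crop1.png

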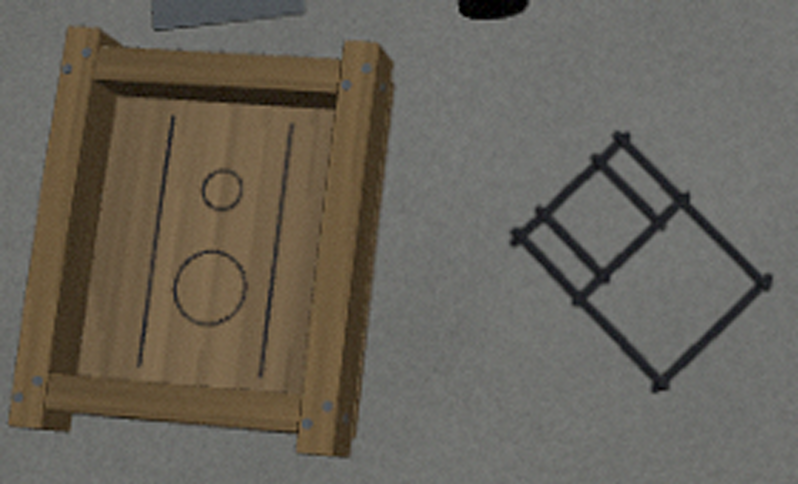

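```bash
cat >> h.py <<'E'
def st():
    o=get_obs(); Rm=R.from_quat(o["tool_rot"]).as_matrix()
    return o,Rm,np.degrees(np.arctan2(Rm[1,1],Rm[0,1]))
def go(x,y,z,yaw,n=None):
    "print tool-axis rows (mm, deg) from the present pose to a TCP pose pointing down, tool y at yaw (deg, mod 360); mm in"
    o,Rm,y0=st(); dw=np.array([x,y,z])-o["position"]*1000; a=(yaw-y0+180)%360-180
    n=n or int(max(np.ceil(np.linalg.norm(dw)/55),np.ceil(abs(a)/9.8),1))
    print("at",(o["position"]*1000).round(1),"yaw",y0.round(1),"tilt",np.degrees(np.arccos(min(1,-Rm[2,0]))).round(2),"| world",dw.round(1),"turn",round(a,1),"n",n)
    for i in range(n):
        print([ (R.from_euler("z",a*i/n,degrees=True).as_matrix()@Rm).T@dw/n][0].round(1).tolist(),round(-a/n,1))
E
cat > formfit.py <<'E'
from h import *
from scipy.optimize import least_squares
def fitform(P,obs,pts,z=.012,x0=(.54,.32,-.15)):
    pts=np.c_[np.array(pts),np.full(len(pts),z)]
    def f(p):
        c,s=np.cos(p[2]),np.sin(p[2]); X=np.c_[p[0]+c*pts[:,0]-s*pts[:,1],p[1]+s*pts[:,0]+c*pts[:,1],pts[:,2]]
        return (proj(P,X)-obs).ravel()
    r=least_squares(f,x0); return r.x,r.fun.reshape(-1,2)
FP=[(.102,.05),(-.102,.05),(.102,-.05),(-.102,-.05),(.044,0),(-.035,0)]
if __name__=="__main__":
    P=params("top"); o=np.array([(172,116),(139,367),(292,124),(261,377),(222,190),(210,288)])/2.85+[60,180]-.32
    p,r=fitform(P,o,FP); print(p[:2]*1000,np.degrees(p[2]),r.round(1).tolist())
    M=np.array([(622,137),(518,237),(766,283),(660,384)])/2.85+[60,180]-.32
    p,r=fitform(P,M,[(.084,-.059),(.084,.059),(-.084,-.059),(-.084,.059)],.012,(.5,0,.67)); print(p[:2]*1000,np.degrees(p[2]),r.round(1).tolist())
E
python3 formfit.py; python3 -c "from h import *;go(565,-335,195,0)"
```

```text
[541.3638778  323.65294056] -8.91491112094454 [[0.3, 0.1], [0.1, 0.1], [-0.2, -0.3], [-0.1, 0.1], [0.1, -0.0], [-0.1, -0.1]]
[499.50184533 -13.23570112] 39.11619056436796 [[-0.2, -1.7], [-2.0, -0.7], [1.7, 0.0], [0.4, 2.1]]
at [ 179.2 -598.8  186. ] yaw -73.3 tilt 0.01 | world [385.8 263.8   9. ] turn 73.3 n 9
[-1.0, -15.8, -49.5] -8.1
[-1.0, -8.6, -51.2] -8.1
[-1.0, -1.3, -51.9] -8.1
[-1.0, 6.1, -51.6] -8.1
[-1.0, 13.4, -50.2] -8.1
[-1.0, 20.3, -47.8] -8.1
[-1.0, 26.9, -44.4] -8.1
[-1.0, 32.9, -40.2] -8.1
[-1.0, 38.3, -35.1] -8.1
```

```bash
python3 -m inch '[[60,[-1,-16,-49],[-8,0,0]],[60,[-1,-9,-51],[-8,0,0]],[60,[-1,-1,-52],[-8,0,0]],[60,[-1,6,-52],[-8,0,0]],[60,[-1,13,-50],[-8,0,0]],[60,[-1,20,-48],[-8,0,0]],[60,[-1,27,-44],[-8,0,0]],[60,[-1,33,-40],[-8,0,0]],[60,[-1,38,-35],[-8,0,0]],[60,[0,0,0],[0,0,0]]]' 40
python3 - <<'E'
from h import *
im,P=snap("wrist","w1")
for n in("spacer_a","former_large","former_small"):
  for r in imaging.cut_out("wrist",n)[:3]:
    ys,xs=np.nonzero(r["pixels"]); z=.047 if n=="spacer_a" else .1
    X=unproj(P,np.c_[xs,ys],z)[:,:2]*1000; print(n,round(r["confidence"],2),np.round(r["box"]),cv2.minAreaRect(X.astype(np.float32)))
go(578,-322,35,0)
E
```

```text
time: 1.95
position: [0.5745, -0.3275, 0.1956]
tool_rot: [0.496, 0.501, -0.497, 0.506]
ft_force: [-1.0, -0.0, -0.3]
grip_width: 0.06
spacer_a 0.96 [326. 204.  33. 196.] ((583.2473754882812, -323.2427978515625), (178.56646728515625, 23.573911666870117), 89.35181427001953)
spacer_a 0.87 [256. 205.  35. 196.] ((520.7706298828125, -326.40814208984375), (176.17486572265625, 23.770498275756836), 89.4789810180664)
former_large 0.65 [162. 254.  87.  71.] ((454.9375915527344, -346.6517639160156), (55.608638763427734, 60.73849105834961), 70.20210266113281)
former_large 0.63 [ 52. 223. 101.  72.] ((367.6528015136719, -324.1632080078125), (90.79434967041016, 50.078128814697266), 12.990062713623047)
former_small 0.87 [146. 175.  77.  38.] ((447.1777038574219, -288.1107177734375), (59.89830017089844, 26.026187896728516), 20.080047607421875)
at [ 570.5 -331.   195.5] yaw 0.4 tilt 0.35 | world [   7.5    9.  -160.5] turn -0.4 n 3
[53.5, 2.5, -3.3] 0.1
[53.5, 2.5, -3.3] 0.1
[53.5, 2.4, -3.3] 0.1
```

View pics/w1.png

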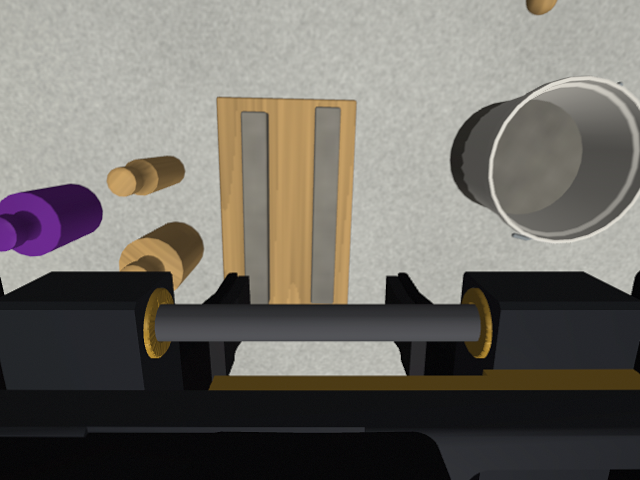

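Wrist view: the two spacers lie at (326,204) and (256,205), with the formers at the left and the tub clear at the right. The arm was still settling, so I'm measuring again.

```bash
cat > sp.py <<'E'
from h import *
im,P=snap("wrist")
for r in imaging.cut_out("wrist","spacer_a")[:2]:
    ys,xs=np.nonzero(r["pixels"]); X=unproj(P,np.c_[xs,ys],.047)[:,:2]*1000; print(round(r["confidence"],2),cv2.minAreaRect(X.astype(np.float32)))
E
python3 sp.py; python3 -c "from h import *;go(578,-323,110,0)"
```

```text
0.85 ((520.6639404296875, -328.29296875), (180.58566284179688, 25.32151222229004), 89.4075698852539)
0.58 ((582.2349853515625, -323.90313720703125), (180.25001525878906, 23.436641693115234), 89.19049835205078)
at [ 570.3 -331.4  195.6] yaw 0.4 tilt 0.35 | world [  7.7   8.4 -85.6] turn -0.4 n 2
[42.8, 3.8, -4.4] 0.2
[42.8, 3.8, -4.4] 0.2
```

```bash
python3 -m inch '[[50,[40,5,-4],[0.5,0,0]],[50,[40,5,-4],[0.5,0,0]],[50,[40,0,0],[0,0,0]],[50,[38,0,0],[0,0,0]],[50,[0,0,0],[0,0,0]],[50,[0,0,0],[0,0,0]]]'; python3 -c "from h import *;go(581,-323,36,-.7)"
```

```text
time: 3.0
position: [0.5785, -0.3334, 0.0377]
tool_rot: [-0.505, -0.489, 0.507, -0.498]
ft_force: [-0.6, -0.4, 1.3]
grip_width: 0.05
at [ 578.5 -333.4   37.7] yaw -1.4 tilt 0.76 | world [ 2.5 10.4 -1.7] turn 0.7 n 1
[1.6, 2.2, -10.4] -0.7
```

```bash
cat >> h.py <<'E'
def tilt():
    o,Rm,_=st(); d=Rm.T@[0,0,-1.]; v=np.degrees(np.cross([1,0,0],d)); print("level by",v.round(2))
E
python3 -m inch '[[50,[1.7,2,-10],[0,0,0]],[50,[0,0,0],[0,0,0]],[50,[0,0,0],[0,0,0]]]'; python3 -c "from h import *;go(581,-323,36,-.7);tilt()"
```

```text
time: 3.38
position: [0.5831, -0.3247, 0.0405]
tool_rot: [-0.506, -0.486, 0.507, -0.501]
ft_force: [0.7, 0.3, 0.1]
grip_width: 0.0499
at [ 583.1 -324.7   40.5] yaw -1.4 tilt 1.18 | world [-2.1  1.7 -4.5] turn 0.7 n 1
[4.5, -2.2, -1.7] -0.7
level by [ 0.    0.89 -0.77]
```

```bash
python3 -m inch '[[50,[5,-2,-1],[-0.5,0.9,-0.8]],[50,[0,0,0],[0,0,0]]]'; python3 -c "from h import *;go(581,-323,36,-.7);tilt()"
```

```text
time: 3.62
position: [0.5816, -0.3239, 0.0361]
tool_rot: [-0.504, -0.496, 0.504, -0.496]
ft_force: [0.3, 0.4, -0.4]
grip_width: 0.0498
at [ 581.6 -323.9   36.1] yaw -0.9 tilt 0.02 | world [-0.6  0.9 -0.1] turn 0.2 n 1
[0.1, -0.6, -0.9] -0.2
level by [ 0.   -0.    0.02]
```

Close the grip and lift.

```bash
python3 -m inch '[[10,[0,0,0],[0,0,0]],[10,[0,0,0],[0,0,0]],[10,[0,0,0],[0,0,0]],[10,[0,0,0],[0,0,0]],[10,[0,0,0],[0,0,0]],[10,[-40,0,0],[0,0,0]],[10,[-40,0,0],[0,0,0]],[10,[0,0,0],[0,0,0]]]' 40; python3 -c "
from h import *
# form targets
p=np.array([541.4,323.7]);a=np.radians(-8.9)
for y in(50,-50): print(y,p+[-np.sin(a)*y,np.cos(a)*y])
go(549,373,125,80.4);tilt()"
```

```text
time: 4.62
position: [0.5811, -0.3237, 0.1167]
tool_rot: [-0.504, -0.497, 0.504, -0.495]
ft_force: [-0.5, 0.3, 0.6]
grip_width: 0.01
50 [549.13551931 373.09799329]
-50 [533.66448069 274.30200671]
at [ 581.1 -323.7  116.7] yaw -0.9 tilt 0.17 | world [-32.1 696.7   8.3] turn 81.3 n 13
[-0.5, -3.3, -53.5] -6.3
[-0.6, 2.6, -53.6] -6.3
[-0.6, 8.4, -53.0] -6.3
[-0.6, 14.1, -51.8] -6.3
[-0.6, 19.7, -49.9] -6.3
[-0.6, 25.0, -47.5] -6.3
[-0.6, 30.0, -44.5] -6.3
[-0.7, 34.7, -40.9] -6.3
[-0.7, 38.9, -36.9] -6.3
[-0.7, 42.7, -32.5] -6.3
[-0.7, 46.0, -27.6] -6.3
[-0.7, 48.7, -22.5] -6.3
[-0.7, 50.9, -17.0] -6.3
level by [ 0.   -0.1   0.14]
```

The jaws closed to 10 mm, so they missed the spacer. Looking to see why.

```bash
python3 - <<'E'
from h import *
im,P=snap("wrist","w2"); s,PS=snap("scene","s2")
cv2.imwrite("pics/s2c.png",cv2.resize(s[180:420,60:380],None,fx=2.4,fy=2.4)[:,:,::-1])
E
python3 sp.py
```

```text
0.68 ((582.794921875, -323.9266662597656), (180.04217529296875, 23.89215087890625), 89.53971862792969)
0.56 ((521.8528442382812, -291.141357421875), (105.45822143554688, 24.977033615112305), 89.51297760009766)
```

View pics/s2c.png

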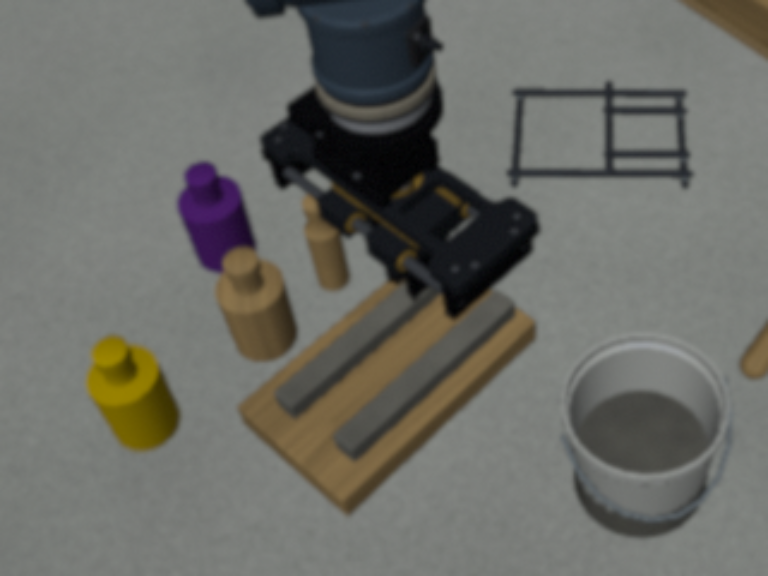

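Spacer_a is undisturbed, so the fingers closed above or off it. I'll go deeper, with the opening reduced beforehand.

```bash
python3 -m inch '[[45,[40,0,0],[0,0,0]],[45,[37,0,0],[0,0,0]],[45,[5,0,0],[0,0,0]],[45,[0,0,0],[0,0,0]],[45,[0,0,0],[0,0,0]]]'; python3 -c "from h import *;go(582,-323,30,-.6);tilt()"
```

```text
time: 5.45
position: [0.5756, -0.3195, 0.0247]
tool_rot: [-0.503, -0.503, 0.505, -0.49]
ft_force: [-0.1, 0.5, 0.4]
grip_width: 0.0437
at [ 575.6 -319.5   24.7] yaw -0.9 tilt 1.07 | world [ 6.4 -3.5  5.3] turn 0.3 n 1
[-5.4, 6.4, 3.3] -0.3
level by [ 0.   -0.65  0.85]
```

```bash
python3 -m inch '[[45,[-3,6,3],[0,-0.6,0.8]],[45,[0,0,0],[0,0,0]],[30,[0,0,0],[0,0,0]],[30,[0,0,0],[0,0,0]]]'; python3 -m inch '[[15,[0,0,0],[0,0,0]],[15,[0,0,0],[0,0,0]],[15,[0,0,0],[0,0,0]]]' 40;  python3 -c "from h import *;go(582,-323,30,-.6);tilt()"
```

```text
time: 5.95
position: [0.5841, -0.3243, 0.0315]
tool_rot: [0.504, 0.494, -0.504, 0.498]
ft_force: [-0.3, 1.1, -0.2]
grip_width: 0.0337
time: 6.32
position: [0.5839, -0.3242, 0.0314]
tool_rot: [0.504, 0.494, -0.504, 0.498]
ft_force: [-0.1, 0.9, 0.0]
grip_width: 0.0161
at [ 583.9 -324.2   31.4] yaw -0.9 tilt 0.35 | world [-1.9  1.2 -1.4] turn 0.3 n 1
[1.4, -1.9, -1.2] -0.3
level by [ 0.    0.21 -0.29]
```

```bash
python3 - <<'E'
from h import *
s,PS=snap("scene"); o,Rm,_=st()
uv=proj(PS,o["position"])[0]; print(uv)
for X in([.582,-.323,.047],): print(proj(PS,X))
u,v=uv.astype(int); c=s[v-60:v+60,u-80:u+80].copy()
c=cv2.resize(c,None,fx=5,fy=5,interpolation=cv2.INTER_CUBIC); cv2.circle(c,(400,300),4,(255,0,0),-1)
c=np.clip(c.astype(float)*1.6,0,255).astype(np.uint8)
cv2.imwrite("pics/s3.png",c[:,:,::-1])
E
```

```text
[239.64198234 336.75185306]
[[238.56739551 331.19208603]]
```

View pics/s3.png

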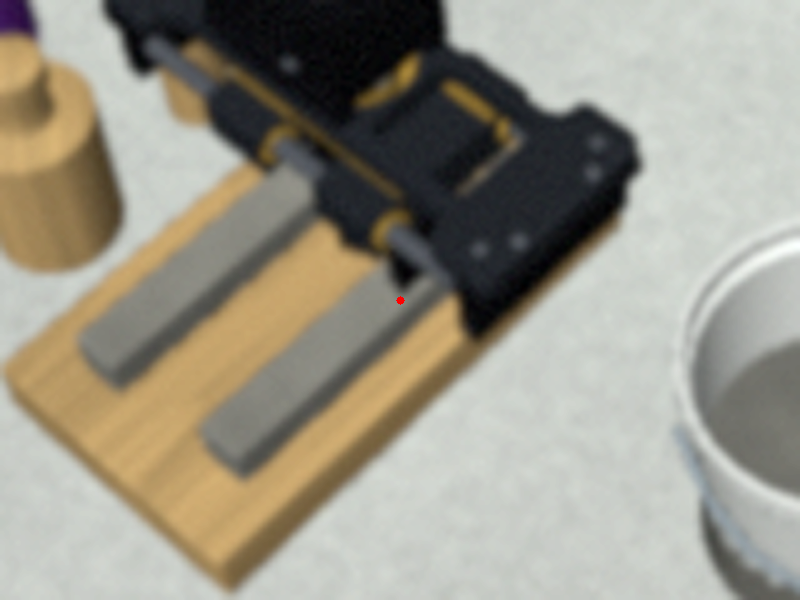

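```bash
python3 - <<'E'
from h import *
PS=params("scene"); o,Rm,_=st(); t=o["position"]; uv0=proj(PS,t)[0].astype(int)
for n,l in (("tip+",[0,.008,0]),("tip-",[0,-.008,0]),("tip+back",[0,.023,0]),("gp",[-.019,0,0]),("body+ front",[-.07,.095,-.0375]),("body+ frontz",[-.07,.095,.0375]),("body- ",[-.07,-.095,.0375])):
    print(n,((proj(PS,t+Rm@np.array(l))[0]-uv0+[80,60])*5).round())
E
```

```text
tip+ [418. 316.]
tip- [388. 292.]
tip+back [446. 338.]
gp [398. 276.]
body+ front [653. 274.]
body+ frontz [502. 418.]
body-  [131. 120.]
```

The finger tips seem to be about 15–20 mm above the reported TCP. I'll open, step down while watching the force, then close.

```bash
python3 -m inch '[[42,[0,0,0],[0,0,0]],[42,[0,0,0],[0,0,0]],[42,[0,0,0],[0,0,0]],[42,[0,0,0],[0,0,0]],[42,[0,0,0],[0,0,0]],[42,[6,-2,-1],[0,0.2,-0.3]],[42,[5,0,0],[0,0,0]],[42,[0,0,0],[0,0,0]]]'; python3 -c "from h import *;go(582,-323,20,-.6);tilt()
s,PS=snap('scene'); o,Rm,_=st(); uv=proj(PS,o['position'])[0]; u,v=uv.astype(int); c=s[v-60:v+60,u-80:u+80].copy()
c=cv2.resize(c,None,fx=5,fy=5,interpolation=cv2.INTER_CUBIC); cv2.circle(c,(400,300),4,(255,0,0),-1)
cv2.imwrite('pics/s4.png',np.clip(c.astype(float)*1.8,0,255).astype(np.uint8)[:,:,::-1])"
```

```text
time: 7.38
position: [0.5814, -0.3229, 0.0191]
tool_rot: [-0.504, -0.497, 0.504, -0.496]
ft_force: [-0.1, -0.3, -0.2]
grip_width: 0.0421
at [ 581.4 -322.9   19.1] yaw -0.9 tilt 0.09 | world [ 0.6 -0.1  0.9] turn 0.3 n 1
[-0.9, 0.5, 0.1] -0.3
level by [ 0.   -0.04  0.08]
```

View pics/s4.png

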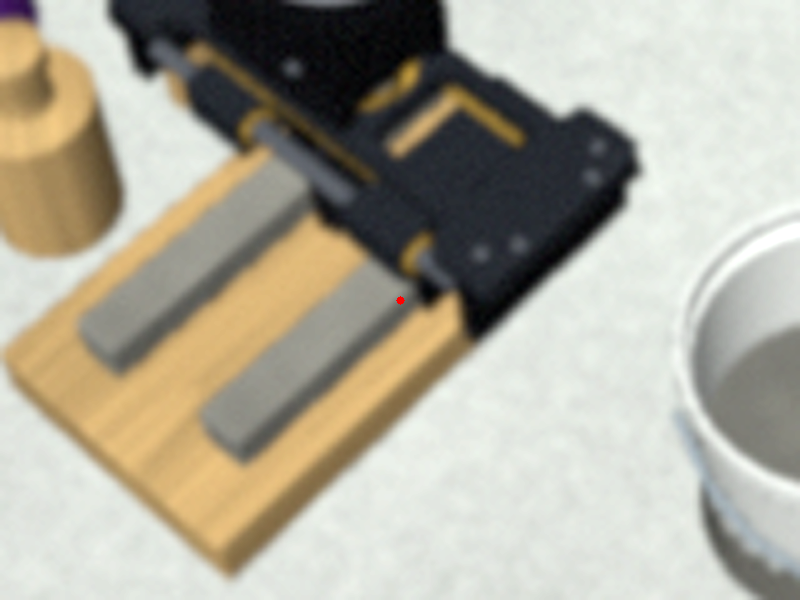

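```bash
python3 -m inch '[[42,[5,0,0],[0,0,0]],[42,[3,0,0],[0,0,0]],[42,[0,0,0],[0,0,0]]]'; python3 -c "from h import *;go(582,-323,12,-.6);tilt()"; python3 -m inch '[[15,[0,0,0],[0,0,0]],[15,[0,0,0],[0,0,0]],[15,[0,0,0],[0,0,0]],[15,[0,0,0],[0,0,0]],[15,[0,0,0],[0,0,0]]]' 30;python3 -c "from h import *;go(582,-323,12,-.6);tilt()"
```

```text
time: 7.8
position: [0.5817, -0.3231, 0.0108]
tool_rot: [-0.504, -0.496, 0.504, -0.496]
ft_force: [0.8, 0.2, -0.2]
grip_width: 0.0421
at [ 581.7 -323.1   10.8] yaw -0.9 tilt 0.06 | world [0.3 0.1 1.2] turn 0.3 n 1
[-1.2, 0.3, -0.1] -0.3
level by [ 0.   -0.02  0.06]
time: 8.43
position: [0.5819, -0.3233, 0.0112]
tool_rot: [-0.504, -0.496, 0.504, -0.496]
ft_force: [-0.4, -0.5, -1.3]
grip_width: 0.0154
at [ 581.9 -323.3   11.2] yaw -0.9 tilt 0.02 | world [0.1 0.3 0.8] turn 0.3 n 1
[-0.8, 0.1, -0.3] -0.3
level by [-0.    0.01  0.02]
```

```bash
python3 -m inch '[[0,[0,0,0],[0,0,0]],[0,[0,0,0],[0,0,0]],[0,[0,0,0],[0,0,0]],[0,[0,0,0],[0,0,0]]]' 30; python3 -c "
from h import *
tilt();s,PS=snap('scene'); o,Rm,_=st(); uv=proj(PS,o['position'])[0]; u,v=uv.astype(int); c=s[v-60:v+60,u-80:u+80].copy()
c=cv2.resize(c,None,fx=5,fy=5,interpolation=cv2.INTER_CUBIC); cv2.circle(c,(400,300),4,(255,0,0),-1)
cv2.imwrite('pics/s5.png',np.clip(c.astype(float)*1.8,0,255).astype(np.uint8)[:,:,::-1])"
```

```text
time: 8.93
position: [0.5819, -0.3233, 0.0113]
tool_rot: [-0.504, -0.496, 0.504, -0.496]
ft_force: [0.8, -0.9, -0.6]
grip_width: 0.0006
level by [-0.    0.01  0.02]
```

View pics/s5.png

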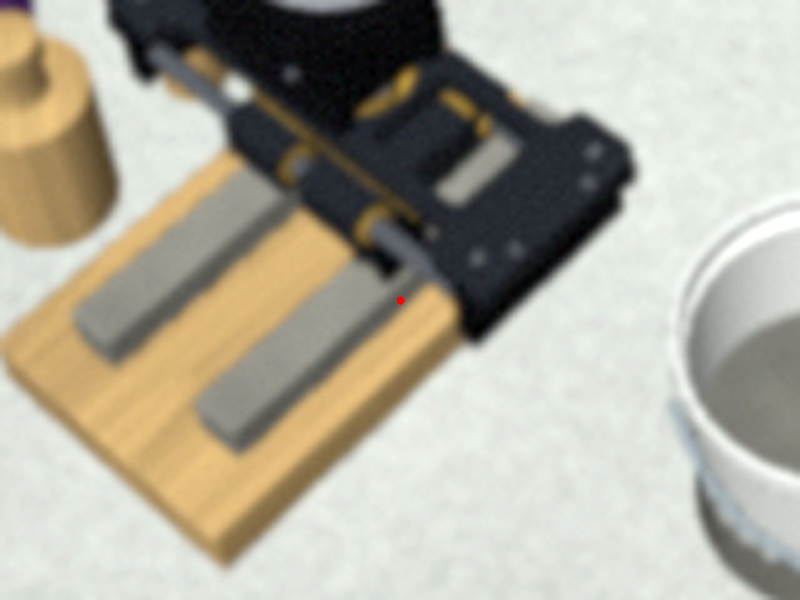

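The fingers shut entirely above the bar, so the real tips are about 36 mm or more behind the reported TCP. The jaw spacing in the wrist view agrees. I'll open and step down, watching the force.

```bash
python3 -m inch '[[42,[0,0,0],[0,0,0]],[42,[0,0,0],[0,0,0]],[42,[0,0,0],[0,0,0]],[42,[0,0,0],[0,0,0]],[42,[0,0,0],[0,0,0]],[42,[0,0,0],[0,0,0]],[42,[0,0,0],[0,0,0]],[42,[0,0,0],[0,0,0]],[42,[5,0,0],[0,0,0]],[42,[4,0,0],[0,0,0]],[42,[0,0,0],[0,0,0]]]' ; python3 -c "
from h import *
tilt();im,P=snap('wrist','w3'); o,Rm,_=st()
for a in(0,.019,.036,.05): print(a,proj(P,[o['position']+Rm@np.array([-a,s*.021,0]) for s in(1,-1)]).round())"
```

```text
time: 10.35
position: [0.5818, -0.3232, 0.0014]
tool_rot: [-0.504, -0.496, 0.504, -0.496]
ft_force: [-0.4, -0.7, 0.7]
grip_width: 0.042
level by [ 0.   -0.01  0.04]
0 [[355. 270.]
 [277. 270.]]
0.019 [[359. 282.]
 [273. 282.]]
0.036 [[363. 296.]
 [269. 296.]]
0.05 [[367. 309.]
 [265. 309.]]
```

View pics/w3.png

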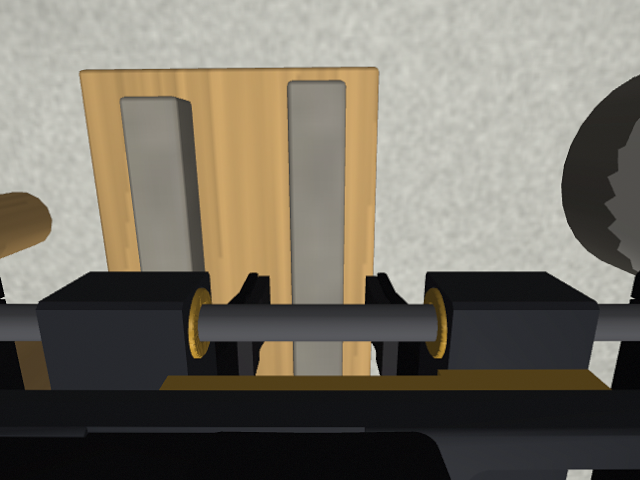

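The wrist view shows the jaws straddling spacer_a and centred on it (columns 269 and 367 around 317). The spacing puts the real tips about 38 mm behind the reported TCP, so I need roughly 9 mm more depth.

```bash
python3 -m inch '[[42,[5,0,0],[0,0,0]],[42,[4,0,0],[0,0,0]],[42,[0,0,0],[0,0,0]],[15,[0,0,0],[0,0,0]],[15,[0,0,0],[0,0,0]],[15,[0,0,0],[0,0,0]],[15,[0,0,0],[0,0,0]],[15,[0,0,0],[0,0,0]]]' 30;python3 -c "from h import *;go(582,-323,-8,-.6);tilt()"
```

```text
time: 11.4
position: [0.582, -0.3234, -0.008]
tool_rot: [-0.504, -0.496, 0.504, -0.496]
ft_force: [-0.3, -0.1, -0.4]
grip_width: 0.0219
at [ 582.  -323.4   -8. ] yaw -0.9 tilt 0.02 | world [ 0.   0.4 -0. ] turn 0.3 n 1
[0.0, 0.0, -0.4] -0.3
level by [-0.    0.02  0.01]
```

Gripped at 21.9 mm. Since the grasp height doesn't change, the floor height is TCP z = −23. Lifting.

```bash
python3 -m inch '[[15,[-30,0,0],[0,0,0]],[15,[-40,0,0],[0,0,0]],[15,[-20,0,0],[0,0,0]],[15,[0,0,-50],[0,0,0]],[15,[0,0,0],[0,0,0]]]' ;python3 -c "from h import *;go(549,373,80,80.4);tilt()"
```

```text
time: 12.02
position: [0.5809, -0.2711, 0.0824]
tool_rot: [-0.504, -0.498, 0.504, -0.494]
ft_force: [-0.2, -0.0, -2.5]
grip_width: 0.022
at [ 580.9 -271.1   82.4] yaw -1.0 tilt 0.33 | world [-31.9 644.1  -2.4] turn 81.4 n 12
[0.4, -3.6, -53.6] -6.8
[0.4, 2.8, -53.7] -6.8
[0.4, 9.1, -53.0] -6.8
[0.3, 15.3, -51.5] -6.8
[0.3, 21.3, -49.4] -6.8
[0.3, 27.0, -46.5] -6.8
[0.2, 32.3, -43.0] -6.8
[0.2, 37.1, -38.9] -6.8
[0.1, 41.4, -34.2] -6.8
[0.1, 45.2, -29.1] -6.8
[0.1, 48.3, -23.6] -6.8
[0.0, 50.7, -17.7] -6.8
level by [ 0.   -0.21  0.26]
```

```bash
python3 -m inch '[[15,[0,-4,-54],[-7,0,0]],[15,[0,3,-54],[-7,0,0]],[15,[0,9,-53],[-7,0,0]],[15,[0,15,-51],[-7,0,0]],[15,[0,21,-49],[-7,0,0]],[15,[0,27,-46],[-7,0,0]],[15,[0,32,-43],[-7,0,0]],[15,[0,37,-39],[-7,0,0]],[15,[0,41,-34],[-7,0,0]],[15,[0,45,-29],[-6,0,0]],[15,[0,0,0],[0,0,0]],[15,[0,0,0],[0,0,0]]]' ;python3 -c "from h import *;go(549,373,80,80.4);tilt()"
```

```text
time: 13.52
position: [0.5394, 0.2728, 0.0799]
tool_rot: [0.122, 0.696, -0.122, 0.697]
ft_force: [-0.2, -0.7, -1.8]
grip_width: 0.022
at [539.4 272.8  79.9] yaw 70.1 tilt 0.14 | world [9.600e+00 1.002e+02 1.000e-01] turn 10.3 n 2
[-0.1, 48.7, -12.5] -5.1
[-0.1, 49.7, -8.1] -5.1
level by [-0.    0.13  0.05]
```

```bash
python3 -m inch '[[15,[0,49,-12],[-5,0,0]],[15,[0,50,-8],[-5,0,0]],[15,[0,0,0],[0,0,0]],[15,[0,0,0],[0,0,0]],[15,[0,0,0],[0,0,0]]]' ;python3 -c "
from h import *
go(549,373,80,80.4);tilt();im,P=snap('wrist','w4')
c,s=np.cos(np.radians(-8.9)),np.sin(np.radians(-8.9))
for x,y in[(.102,.05),(-.102,.05),(.102,-.05),(-.102,-.05),(.044,0),(-.035,0)]:
  uv=proj(P,[.5414+c*x-s*y,.3237+s*x+c*y,.012])[0]; print(uv.round()); cv2.circle(im,tuple(int(v) for v in uv),3,(255,0,0),1)
cv2.imwrite('pics/w4.png',im[:,:,::-1])"
```

```text
time: 14.15
position: [0.5528, 0.3657, 0.0782]
tool_rot: [0.062, 0.705, -0.066, 0.704]
ft_force: [0.2, -0.0, -1.5]
grip_width: 0.0219
at [552.8 365.7  78.2] yaw 79.6 tilt 0.35 | world [-3.8  7.3  1.8] turn 0.8 n 1
[-1.9, 6.5, -5.0] -0.8
level by [ 0.   -0.04  0.35]
[329. 361.]
[323.  73.]
[198. 364.]
[166.  78.]
[259. 291.]
[252. 182.]
```

View pics/w4.png

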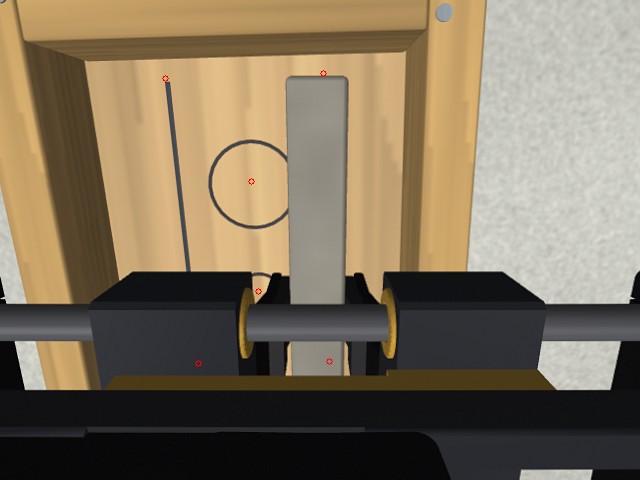

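Form fit confirmed (circle at (251,184), projected at (251,182)), and the spacer hangs straight. Correcting and descending.

```bash
python3 -m inch '[[15,[20,6,-5],[-0.8,0,0.3]],[15,[30,0,0],[0,0,0]],[15,[25,0,0],[0,0,0]],[15,[0,0,0],[0,0,0]],[15,[0,0,0],[0,0,0]]]' ;python3 -c "from h import *;go(549,373,-22,80.4,1);tilt()"
```

```text
time: 14.82
position: [0.5512, 0.3672, 0.0037]
tool_rot: [0.061, 0.704, -0.062, 0.705]
ft_force: [0.6, -0.3, -1.8]
grip_width: 0.0216
at [551.2 367.2   3.7] yaw 80.0 tilt 0.06 | world [ -2.2   5.8 -25.7] turn 0.4 n 1
[25.7, 5.3, -3.2] -0.4
level by [-0.    0.05  0.03]
```

```bash
python3 -m inch '[[15,[8,6,-3],[-0.4,0,0]],[15,[8,0,0],[0,0,0]],[15,[0,0,0],[0,0,0]]]' ;python3 -c "from h import *;go(549,373,-22,80.4,1);tilt()"
```

```text
time: 15.2
position: [0.5509, 0.3746, -0.0107]
tool_rot: [0.06, 0.703, -0.059, 0.706]
ft_force: [-0.2, 0.8, -2.1]
grip_width: 0.022
at [550.9 374.6 -10.7] yaw 80.4 tilt 0.28 | world [ -1.9  -1.6 -11.3] turn 0.0 n 1
[11.3, -1.9, -1.6] -0.0
level by [ 0.    0.25 -0.11]
```

```bash
python3 -m inch '[[15,[7,-2,-1.5],[0,0.2,0]],[15,[4,0,0],[0,0,0]],[15,[1,0,0],[0,0,0]],[15,[0,0,0],[0,0,0]]]' ;python3 -c "from h import *;go(549,373,-22,80.4,1);tilt()"
```

```text
time: 15.7
position: [0.5492, 0.373, -0.023]
tool_rot: [0.06, 0.704, -0.058, 0.705]
ft_force: [0.3, 0.9, -1.3]
grip_width: 0.0219
at [549.2 373.  -23. ] yaw 80.4 tilt 0.15 | world [-0.2 -0.   1. ] turn -0.0 n 1
[-1.0, -0.1, -0.2] 0.0
level by [ 0.    0.07 -0.13]
```

```bash
python3 -m inch '[[36,[0,0,0],[0,0,0]],[36,[0,0,0],[0,0,0]],[36,[0,0,0],[0,0,0]],[36,[0,0,0],[0,0,0]],[36,[-20,0,0],[0,0,0]],[36,[-50,0,0],[0,0,0]],[36,[-40,0,0],[0,0,0]],[36,[-10,0,0],[0,0,0]]]' ;python3 -c "from h import *;go(520,-322,100,-.6)"
```

```text
time: 16.7
position: [0.5503, 0.3733, 0.1042]
tool_rot: [0.061, 0.703, -0.058, 0.706]
ft_force: [0.1, 0.4, 0.2]
grip_width: 0.0361
at [550.3 373.3 104.2] yaw 80.4 tilt 0.35 | world [ -30.3 -695.3   -4.2] turn -81.0 n 13
[0.1, -53.1, 6.6] 6.2
[0.2, -52.1, 12.3] 6.2
[0.2, -50.4, 17.9] 6.2
[0.2, -48.2, 23.3] 6.2
[0.2, -45.4, 28.4] 6.2
[0.3, -42.0, 33.1] 6.2
[0.3, -38.2, 37.5] 6.2
[0.4, -33.9, 41.4] 6.2
[0.4, -29.2, 44.9] 6.2
[0.4, -24.2, 47.8] 6.2
[0.5, -18.8, 50.1] 6.2
[0.5, -13.3, 51.9] 6.2
[0.5, -7.6, 53.0] 6.2
```

```bash
python3 -m inch '[[42,[-1,-53,7],[6.2,0,0]],[42,[0,-52,12],[6.2,0,0]],[42,[0,-50,18],[6.2,0,0]],[42,[0,-48,23],[6.2,0,0]],[42,[0,-45,28],[6.2,0,0]],[42,[0,-42,33],[6.2,0,0]],[42,[0,-38,38],[6.2,0,0]],[42,[0,-34,41],[6.2,0,0]],[42,[0,-29,45],[6.2,0,0]],[42,[0,-24,48],[6.2,0,0]],[42,[0,-19,50],[6.2,0,0]],[42,[0,0,0],[0,0,0]]]' ;python3 -c "
from h import *
go(520,-325,100,-.6);tilt()
from scipy.optimize import least_squares
PS=params('scene');t=np.array([.5819,-.3233,.0113]);uv0=proj(PS,t)[0].astype(int)
obs=np.array([(478,340),(632,185)])/5-[80,60]+uv0
f=lambda p:(proj(PS,[t+np.array([p[1],s*.0375,p[0]]) for s in(-1,1)])-obs).ravel()
r=least_squares(f,[.1,.09]);print('body up,half',r.x,r.fun)
"
```

```text
time: 18.2
position: [0.5154, -0.2297, 0.1012]
tool_rot: [0.458, 0.541, -0.451, 0.543]
ft_force: [0.6, 0.3, -0.0]
grip_width: 0.0423
at [ 515.4 -229.7  101.2] yaw 10.1 tilt 0.58 | world [  4.6 -95.3  -1.2] turn -10.7 n 2
[0.3, -6.1, 47.3] 5.3
[0.3, -1.7, 47.7] 5.3
level by [ 0.   -0.26 -0.52]
body up,half [0.11610011 0.08856086] [ 0.3332274  -0.94335554 -0.22203373  0.87416519]
```

The end-face fit puts the body 116 mm above the reported TCP, against a nominal 70. So the real tips are about 46 mm behind the reported TCP, and the body still clears the knobs at TCP z −6.

```bash
python3 -m inch '[[42,[0,-6,47],[5.3,0,-0.3]],[42,[0,-2,48],[5.3,0,0]],[42,[0,0,0],[0,0,0]],[42,[0,0,0],[0,0,0]]]' ;python3 sp.py; python3 -c "
from h import *
go(520,-327,-6,-.6,3);tilt()"
```

```text
time: 18.7
position: [0.5174, -0.3215, 0.0983]
tool_rot: [0.505, 0.501, -0.5, 0.493]
ft_force: [0.5, -0.3, 0.2]
grip_width: 0.0423
0.81 ((519.672607421875, -328.3089599609375), (178.71759033203125, 21.870384216308594), 89.44503784179688)
at [ 517.8 -321.5   98.6] yaw -0.6 tilt 0.69 | world [   2.2   -5.5 -104.6] turn -0.0 n 3
[34.9, 0.8, 2.2] 0.0
[34.9, 0.8, 2.2] 0.0
[34.9, 0.8, 2.2] 0.0
level by [ 0.   -0.67  0.14]
```

```bash
python3 -m inch '[[42,[30,1,3],[0,-0.6,0]],[42,[30,1,3],[0,0,0]],[42,[20,0,0],[0,0,0]],[42,[0,0,0],[0,0,0]]]' ; python3 -c "
from h import *
go(520,-328,-6,-.6,1);tilt()"
```

```text
time: 19.3
position: [0.5206, -0.3209, 0.0179]
tool_rot: [0.5, 0.501, -0.501, 0.498]
ft_force: [0.2, -0.5, 0.3]
grip_width: 0.0416
at [ 520.6 -320.9   17.9] yaw -0.1 tilt 0.19 | world [ -0.6  -7.1 -23.9] turn -0.5 n 1
[23.9, -0.5, 7.1] 0.5
level by [ 0.   -0.11  0.15]
```

```bash
python3 -m inch '[[42,[12,-0.5,7],[0.4,0,0]],[42,[8,0,0],[0,0,0]],[42,[0,0,0],[0,0,0]],[42,[0,0,0],[0,0,0]]]' ; python3 -c "
from h import *
go(520,-328,-6,-.6,1);tilt()"
```

```text
time: 19.8
position: [0.5215, -0.3283, -0.0009]
tool_rot: [-0.502, -0.498, 0.502, -0.498]
ft_force: [0.3, 0.0, 0.7]
grip_width: 0.0422
at [ 521.5 -328.3   -0.9] yaw -0.4 tilt 0.02 | world [-1.5  0.3 -5.1] turn -0.2 n 1
[5.1, -1.5, -0.2] 0.2
level by [ 0.    0.02 -0.01]
```

```bash
python3 -m inch '[[42,[6,-1,0],[0,0,0]],[42,[0,0,0],[0,0,0]],[15,[0,0,0],[0,0,0]],[15,[0,0,0],[0,0,0]],[15,[0,0,0],[0,0,0]],[15,[0,0,0],[0,0,0]],[15,[0,0,0],[0,0,0]]]' 35; python3 -c "
from h import *
go(534,274,90,80.4);tilt()"
```

```text
time: 20.68
position: [0.5221, -0.33, -0.0009]
tool_rot: [-0.501, -0.497, 0.502, -0.5]
ft_force: [-1.0, 0.3, 2.6]
grip_width: 0.0213
at [ 522.1 -330.    -0.9] yaw -0.4 tilt 0.27 | world [ 11.9 604.   90.9] turn 80.8 n 12
[-7.8, 0.7, -50.3] -6.7
[-7.8, 6.6, -49.9] -6.7
[-7.7, 12.4, -48.8] -6.7
[-7.7, 18.0, -47.0] -6.7
[-7.7, 23.4, -44.6] -6.7
[-7.7, 28.5, -41.5] -6.7
[-7.6, 33.1, -37.9] -6.7
[-7.6, 37.3, -33.7] -6.7
[-7.6, 41.0, -29.1] -6.7
[-7.5, 44.2, -24.1] -6.7
[-7.5, 46.7, -18.8] -6.7
[-7.5, 48.6, -13.2] -6.7
level by [ 0.    0.23 -0.16]
```

The arm stopped at z ≈ −1 with 2.6 N upward, so the body may be touching a knob. I'll do a short test lift to check the hold.

```bash
python3 -m inch '[[15,[-6,0,0],[0,0,0]],[15,[-6,0,0],[0,0,0]],[15,[-6,0,0],[0,0,0]],[15,[0,0,0],[0,0,0]]]'; python3 -c "
from h import *
go(534,274,90,80.4);im,P=snap('wrist','w5')"
```

```text
time: 21.18
position: [0.522, -0.3294, 0.0172]
tool_rot: [-0.502, -0.497, 0.502, -0.499]
ft_force: [0.3, -0.6, -1.8]
grip_width: 0.0217
at [ 522.  -329.4   17.2] yaw -0.4 tilt 0.21 | world [ 12.  603.4  72.8] turn 80.8 n 12
[-6.2, 0.7, -50.3] -6.7
[-6.2, 6.5, -49.8] -6.7
[-6.2, 12.3, -48.7] -6.7
[-6.2, 18.0, -47.0] -6.7
[-6.1, 23.4, -44.5] -6.7
[-6.1, 28.4, -41.5] -6.7
[-6.1, 33.1, -37.9] -6.7
[-6.1, 37.3, -33.7] -6.7
[-6.1, 41.0, -29.1] -6.7
[-6.0, 44.1, -24.1] -6.7
[-6.0, 46.7, -18.8] -6.7
[-6.0, 48.5, -13.2] -6.7
```

View pics/w5.png

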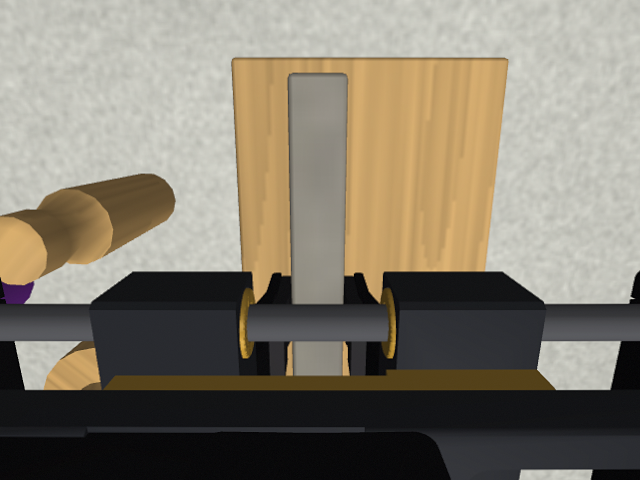

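The spacer is held (1.8 N weight, 21.7 mm) and the formers still stand. Transit.

```bash
python3 -m inch '[[15,[-40,0,-10],[0,0,0]],[15,[-30,0,-50],[-6,0,0]],[15,[-3,6,-50],[-6.7,0,0]],[15,[-3,12,-49],[-6.7,0,0]],[15,[0,18,-47],[-6.7,0,0]],[15,[0,23,-45],[-6.7,0,0]],[15,[0,28,-41],[-6.7,0,0]],[15,[0,33,-38],[-6.7,0,0]],[15,[0,37,-34],[-6.7,0,0]],[15,[0,41,-29],[-6.7,0,0]],[15,[0,44,-24],[-6.7,0,0]],[15,[0,0,0],[0,0,0]]]'; python3 -c "
from h import *
go(534,274,90,80.4);tilt()"
```

```text
time: 22.72
position: [0.5314, 0.1969, 0.093]
tool_rot: [0.135, 0.691, -0.136, 0.697]
ft_force: [-0.4, 0.1, -1.1]
grip_width: 0.022
at [531.4 196.9  93. ] yaw 67.9 tilt 0.52 | world [ 2.6 77.1 -3. ] turn 12.5 n 2
[1.4, 36.2, -13.3] -6.3
[1.4, 37.5, -9.3] -6.3
level by [-0.    0.52  0.  ]
```

```bash
python3 -m inch '[[15,[0,36,-13],[-6.3,0.5,0]],[15,[0,38,-9],[-6.3,0,0]],[15,[0,0,0],[0,0,0]],[15,[0,0,0],[0,0,0]],[15,[20,0,0],[0,0,0]],[15,[20,0,0],[0,0,0]],[15,[0,0,0],[0,0,0]]]'; python3 -c "
from h import *
go(534,274.5,-15,80.4,3);tilt()"
```

```text
time: 23.6
position: [0.5344, 0.268, 0.0514]
tool_rot: [0.059, 0.705, -0.062, 0.704]
ft_force: [-0.2, -0.6, -1.4]
grip_width: 0.0215
at [534.4 268.   51.4] yaw 80.2 tilt 0.31 | world [ -0.4   6.5 -66.4] turn 0.2 n 3
[22.1, 2.2, -0.5] -0.1
[22.1, 2.2, -0.5] -0.1
[22.1, 2.2, -0.4] -0.1
level by [ 0.   -0.12  0.29]
```

```bash
python3 -m inch '[[15,[22,3,0],[0,0,0.3]],[15,[22,3,0],[0,0,0]],[15,[8,0,0],[0,0,0]],[15,[0,0,0],[0,0,0]]]'; python3 -c "
from h import *
go(534,274.5,-15,80.4,1);tilt()"
```

```text
time: 24.1
position: [0.5386, 0.2708, 0.0017]
tool_rot: [0.063, 0.704, -0.062, 0.705]
ft_force: [-0.0, -0.4, -2.0]
grip_width: 0.0222
at [538.6 270.8   1.7] yaw 79.9 tilt 0.16 | world [ -4.6   3.7 -16.7] turn 0.5 n 1
[16.6, 2.8, -5.2] -0.5
level by [ 0.    0.12 -0.1 ]
```

```bash
python3 -m inch '[[15,[7,3,-5],[-0.5,0,0]],[15,[4,0,0],[0,0,0]],[15,[0,0,0],[0,0,0]]]'; python3 -c "
from h import *
go(534,274.5,-15,80.4,1);tilt()"
```

```text
time: 24.48
position: [0.5352, 0.275, -0.008]
tool_rot: [0.06, 0.703, -0.058, 0.707]
ft_force: [-0.2, 0.4, -1.6]
grip_width: 0.0211
at [535.2 275.   -8. ] yaw 80.4 tilt 0.34 | world [-1.2 -0.5 -7. ] turn 0.0 n 1
[7.0, -0.7, -1.1] -0.0
level by [ 0.    0.29 -0.18]
```

```bash
python3 -m inch '[[15,[5,-1,-1],[0,0.2,0]],[15,[2.5,0,0],[0,0,0]],[15,[0.5,0,0],[0,0,0]],[15,[0,0,0],[0,0,0]]]'; python3 -c "
from h import *
go(534,274.5,-15.5,80.4,1);tilt()"
```

```text
time: 24.98
position: [0.5344, 0.2744, -0.0159]
tool_rot: [0.06, 0.704, -0.058, 0.706]
ft_force: [-0.6, -0.6, -0.5]
grip_width: 0.022
at [534.4 274.4 -15.9] yaw 80.4 tilt 0.24 | world [-0.4  0.1  0.4] turn 0.0 n 1
[-0.4, -0.0, -0.4] -0.0
level by [ 0.    0.13 -0.2 ]
```

```bash
python3 -m inch '[[36,[0,0,0],[0,0,0]],[36,[0,0,0],[0,0,0]],[36,[0,0,0],[0,0,0]],[36,[0,0,0],[0,0,0]],[36,[-20,0,0],[0,0,0]],[36,[-50,0,0],[0,0,0]],[36,[-55,0,0],[0,0,0]],[36,[-30,0,0],[0,0,0]],[36,[0,0,0],[0,0,0]]]' ;python3 -c "
from h import *
for c in('top','wrist'):
  im,P=snap(c)
  for r in imaging.cut_out(c,'spacer_a')[:3]:
    ys,xs=np.nonzero(r['pixels']); X=unproj(P,np.c_[xs,ys],.032)[:,:2]*1000
    (cx,cy),wh,an=cv2.minAreaRect(X.astype(np.float32)); q=R.from_euler('z',8.9,degrees=True).apply([cx-541.4,cy-323.7,0]); print(c,round(r['confidence'],2),q.round(1)[:2],np.round(wh),round(an,1))
go(506.5,-7.5,100,39.1)"
```

```text
time: 26.1
position: [0.5345, 0.2739, 0.1435]
tool_rot: [0.061, 0.704, -0.058, 0.706]
ft_force: [0.3, 0.7, -0.1]
grip_width: 0.0361
top 0.65 [-46.3  41.1] [28. 91.] 73.2
wrist 0.77 [-11.6 -49. ] [ 23. 156.] 80.3
at [531.3 272.9 139. ] yaw 80.4 tilt 0.35 | world [ -24.8 -280.4  -39. ] turn -41.3 n 6
[6.5, -46.8, 3.8] 6.9
[6.5, -46.0, 9.4] 6.9
[6.4, -44.5, 14.8] 6.9
[6.4, -42.4, 20.0] 6.9
[6.4, -39.7, 25.0] 6.9
[6.4, -36.5, 29.5] 6.9
```

```bash
python3 -m inch '[[36,[5,-47,4],[7,0,0]],[36,[5,-46,9],[7,0,0]],[36,[5,-45,15],[7,0,0]],[36,[5,-42,20],[7,0,0]],[36,[5,-40,25],[7,0,0]],[36,[5,-37,30],[7,0,0]],[36,[0,0,0],[0,0,0]],[36,[0,0,0],[0,0,0]]]' ;python3 -c "
from h import *
go(506.5,-7.5,60,39.1);tilt()
im,P=snap('top')
cv2.imwrite('pics/t6.png',cv2.resize(im[180:350,60:340],None,fx=2.85,fy=2.85,interpolation=cv2.INTER_CUBIC)[:,:,::-1])
for r in imaging.cut_out('top','spacer_a')[:3]:
    ys,xs=np.nonzero(r['pixels']); X=unproj(P,np.c_[xs,ys],.032)[:,:2]*1000
    (cx,cy),wh,an=cv2.minAreaRect(X.astype(np.float32)); q=R.from_euler('z',8.9,degrees=True).apply([cx-541.4,cy-323.7,0]); print(round(r['confidence'],2),q.round(1)[:2],np.round(wh),round(an,1))
im,P=snap('wrist','w6')"
```

```text
time: 27.3
position: [0.4942, -0.0151, 0.0956]
tool_rot: [0.311, 0.643, -0.318, 0.623]
ft_force: [-0.6, 0.4, 0.1]
grip_width: 0.0362
at [494.2 -15.1  95.6] yaw 37.1 tilt 1.66 | world [ 12.3   7.6 -35.6] turn 2.0 n 1
[35.3, 15.1, 2.1] -2.0
level by [ 0.   -1.14  1.2 ]
0.69 [ -2.5 -54. ] [ 29. 176.] 81.5
0.68 [ 0.2 45.9] [ 31. 177.] 80.2
```

View pics/w6.png

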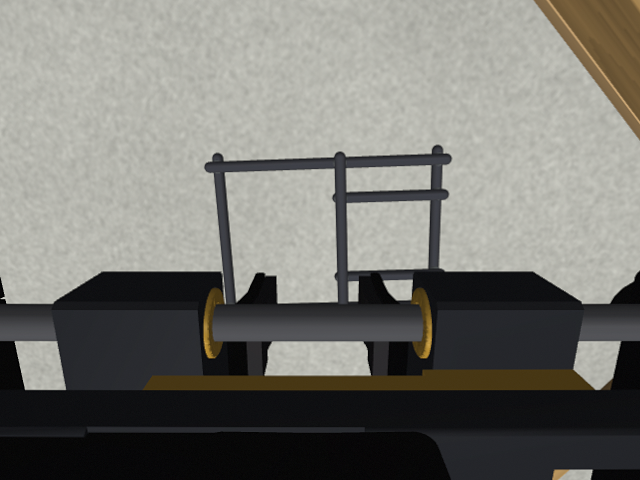

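The mat's central bar runs from (340,157) to (343,305), with corners at (219,166) and (437,158). Fitting its pose from these.

```bash
python3 -c "
from formfit import *
P=params('wrist'); tilt()
p,r=fitform(P,np.array([(219,166),(437,158),(340,161),(341,197),(341,276)]),[(-.08,.055),(.08,.055),(.009,.055),(.009,.03),(.009,-.03)],.014,(.5,0,.67)); print(p[:2]*1000,np.degrees(p[2]),r.round(1).tolist())
a=p[2]; x,y=p[:2]*1000+9*np.array([np.cos(a),np.sin(a)]); print(x,y); go(x,y,20,np.degrees(a),2)"
```

```text
level by [ 0.   -1.05  1.14]
[502.47102876 -11.4182724 ] 39.12100810126698 [[-4.0, -0.2], [3.8, 0.3], [-0.3, 0.6], [-0.6, -0.1], [1.0, -0.2]]
509.45336475492275 -5.739629601199308
at [494.9 -14.3  96.3] yaw 37.2 tilt 1.55 | world [ 14.5   8.6 -76.3] turn 1.9 n 2
[38.0, 9.1, 1.7] -0.9
[38.0, 9.1, 1.8] -0.9
```

```bash
python3 -m inch '[[36,[38,9,2],[-1,-0.8,1]],[36,[38,9,2],[-1,0,0]],[36,[0,0,0],[0,0,0]],[36,[0,0,0],[0,0,0]]]' ;python3 -c "
from h import *
go(509,-6.2,-40,39.1,1);tilt()"
```

```text
time: 27.95
position: [0.5132, -0.0022, 0.0204]
tool_rot: [0.301, 0.64, -0.3, 0.64]
ft_force: [-0.1, 0.6, 1.0]
grip_width: 0.0362
at [513.2  -2.2  20.4] yaw 39.7 tilt 0.09 | world [ -4.2  -4.  -60.4] turn -0.6 n 1
[60.4, -5.8, 0.4] 0.6
level by [ 0.   -0.02 -0.08]
```

```bash
python3 -m inch '[[36,[20,-5,0],[0.5,0,0]],[36,[20,0,0],[0,0,0]],[36,[10,0,0],[0,0,0]],[36,[0,0,0],[0,0,0]],[36,[0,0,0],[0,0,0]]]' ;python3 -c "
from h import *
go(509,-6.2,-40,39.1,1);tilt()
from formfit import *
im,P=snap('wrist','w7')"
```

```text
time: 28.58
position: [0.5141, -0.0055, -0.0236]
tool_rot: [0.304, 0.635, -0.301, 0.644]
ft_force: [0.3, 0.4, 0.2]
grip_width: 0.036
at [514.1  -5.5 -23.6] yaw 39.4 tilt 0.75 | world [ -5.1  -0.7 -16.4] turn -0.3 n 1
[16.3, -4.5, -2.8] 0.3
level by [ 0.    0.54 -0.52]
```

View pics/w7.png

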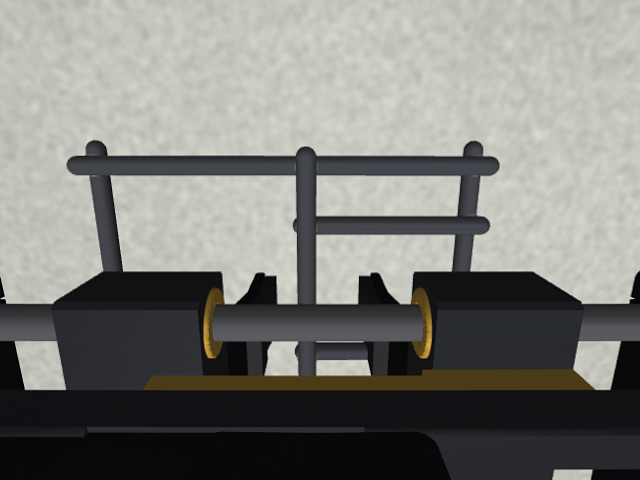

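Bar at column 306, jaws mid-column 318, so I need about 5 mm along tool −y. Refitting.

```bash
python3 -c "
from formfit import *
P=params('wrist')
p,r=fitform(P,np.array([(97,165),(472,165),(306,165),(306,226),(306,351)]),[(-.08,.055),(.08,.055),(.009,.055),(.009,.03),(.009,-.03)],.013,(.5,0,.67)); print(p[:2]*1000,np.degrees(p[2]),r.round(1).tolist())
a=p[2]; x,y=p[:2]*1000+9*np.array([np.cos(a),np.sin(a)]); print(x,y); go(x,y,-40,np.degrees(a),1)"
```

```text
[502.53311799 -12.15143833] 39.18181937643972 [[-9.6, 0.5], [7.8, 1.1], [0.3, 0.7], [0.6, -0.5], [1.2, 0.6]]
509.50942298555736 -6.465387986223371
at [514.1  -5.6 -23.6] yaw 39.4 tilt 0.76 | world [ -4.6  -0.9 -16.4] turn -0.2 n 1
[16.3, -4.3, -2.4] 0.2
```

```bash
python3 -m inch '[[36,[8,-4.5,-2.5],[0.2,0.5,-0.5]],[36,[6,0,0],[0,0,0]],[36,[3,0,0],[0,0,0]],[36,[0,0,0],[0,0,0]]]' ;python3 -c "
from h import *
go(509.5,-6.5,-40,39.2,1);tilt()"
```

```text
time: 29.12
position: [0.5099, -0.0068, -0.0354]
tool_rot: [0.304, 0.637, -0.303, 0.64]
ft_force: [-0.2, 0.5, -0.1]
grip_width: 0.036
at [509.9  -6.8 -35.4] yaw 39.1 tilt 0.26 | world [-0.4  0.3 -4.6] turn 0.1 n 1
[4.6, -0.1, -0.5] -0.1
level by [ 0.    0.22 -0.13]
```

```bash
python3 -m inch '[[36,[3,0,0],[0,0,0]],[2,[0,0,0],[0,0,0]],[2,[0,0,0],[0,0,0]],[2,[0,0,0],[0,0,0]],[2,[0,0,0],[0,0,0]],[2,[0,0,0],[0,0,0]],[2,[0,0,0],[0,0,0]],[2,[0,0,0],[0,0,0]]]' 45;python3 -c "
from h import *
go(509.5,-6.5,-40,39.2,1);tilt()"
```

```text
time: 30.12
position: [0.5093, -0.0074, -0.0362]
tool_rot: [0.303, 0.637, -0.304, 0.64]
ft_force: [-1.9, -0.1, 7.4]
grip_width: 0.0064
at [509.3  -7.4 -36.2] yaw 39.2 tilt 0.2 | world [ 0.2  0.9 -3.8] turn 0.0 n 1
[3.8, 0.7, -0.5] -0.0
level by [ 0.    0.19 -0.06]
```

```bash
python3 -m inch '[[2,[-5,0,0],[0,0,0]],[2,[-5,0,0],[0,0,0]],[2,[-5,0,0],[0,0,0]],[2,[0,0,0],[0,0,0]]]' ;python3 -c "
from h import *
go(509.5,-6.5,-40,39.2,1);tilt()
s,PS=snap('scene')
c=s[180:290,230:380];cv2.imwrite('pics/s8.png',np.clip(cv2.resize(c,None,fx=5,fy=5,interpolation=cv2.INTER_CUBIC)*1.5,0,255).astype(np.uint8)[:,:,::-1])"
```

```text
time: 30.62
position: [0.5076, -0.0068, -0.0229]
tool_rot: [0.303, 0.639, -0.304, 0.638]
ft_force: [-0.3, 0.3, -3.7]
grip_width: 0.0061
at [507.6  -6.8 -22.9] yaw 39.2 tilt 0.1 | world [  1.9   0.3 -17.1] turn 0.0 n 1
[17.1, 1.7, 0.9] -0.0
level by [ 0.   -0.03  0.09]
```

View pics/s8.png

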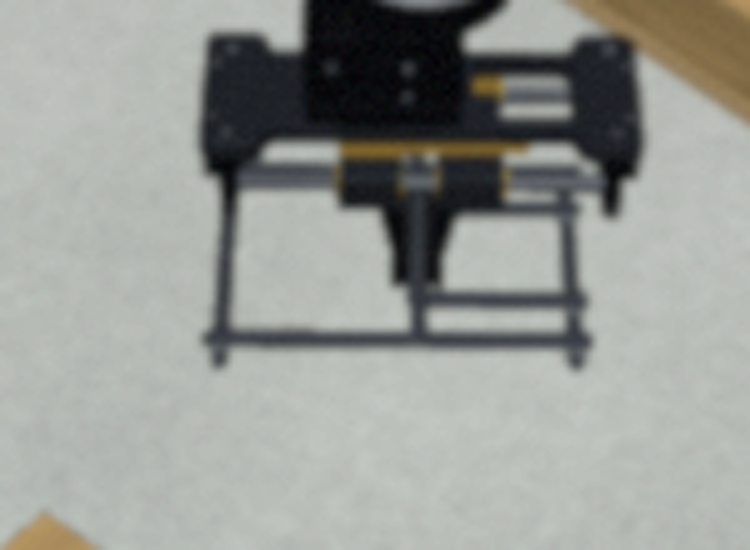

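The mat is held level (3.7 N). It was gripped at TCP −36 with its underside at 0, so it should be laid at TCP ≈ −4. Moving.

```bash
python3 -m inch '[[2,[-45,0,0],[0,0,0]],[2,[-45,0,0],[0,0,0]],[2,[0,0,0],[0,0,0]]]' ;python3 -c "
from h import *
go(550,322,66,-8.9);tilt()"
```

```text
time: 31.05
position: [0.5065, -0.0066, 0.0671]
tool_rot: [0.303, 0.641, -0.304, 0.637]
ft_force: [-0.4, -0.3, -3.1]
grip_width: 0.0063
at [506.5  -6.6  67.1] yaw 39.1 tilt 0.36 | world [ 43.5 328.6  -1.1] turn -48.0 n 7
[0.2, 34.4, -32.5] 6.9
[0.2, 30.3, -36.4] 6.9
[0.2, 25.8, -39.7] 6.9
[0.3, 20.8, -42.5] 6.9
[0.3, 15.6, -44.7] 6.9
[0.3, 10.1, -46.3] 6.9
[0.3, 4.5, -47.1] 6.9
level by [ 0.   -0.25  0.26]
```

```bash
python3 -m inch '[[2,[0,34,-32],[7,0,0]],[2,[0,30,-36],[7,0,0]],[2,[0,26,-40],[7,0,0]],[2,[0,21,-42],[7,0,0]],[2,[0,16,-45],[7,0,0]],[2,[0,10,-46],[7,0,0]],[2,[0,4,-47],[6,0,0]],[2,[0,0,0],[0,0,0]],[2,[0,0,0],[0,0,0]],[2,[0,0,0],[0,0,0]]]' ;python3 -c "
from h import *
go(550.3,322.3,40,-8.9);tilt()"
```

```text
time: 32.3
position: [0.5473, 0.3247, 0.0477]
tool_rot: [-0.534, -0.457, 0.555, -0.446]
ft_force: [1.0, -0.2, -4.2]
grip_width: 0.0063
at [547.3 324.7  47.7] yaw -10.7 tilt 1.9 | world [ 3.  -2.4 -7.7] turn 1.8 n 1
[7.6, 3.6, 1.7] -1.8
level by [-0.    0.75  1.74]
```

```bash
python3 -m inch '[[2,[0,3.5,1.5],[-1.8,0.7,1.7]],[2,[0,0,0],[0,0,0]],[2,[0,0,0],[0,0,0]]]' ;python3 -c "
from h import *
go(550.3,322.3,-4,-8.9,2);tilt()"
```

```text
time: 32.67
position: [0.5498, 0.319, 0.0466]
tool_rot: [-0.537, -0.459, 0.539, -0.458]
ft_force: [0.5, -0.3, -2.7]
grip_width: 0.0065
at [549.8 319.   46.6] yaw -9.1 tilt 0.23 | world [  0.5   3.3 -50.6] turn 0.2 n 2
[25.3, 0.0, -1.7] -0.1
[25.3, 0.1, -1.7] -0.1
level by [-0.    0.12  0.2 ]
```

```bash
python3 -m inch '[[2,[18,0,-3],[0,0,0.2]],[2,[15,0,0],[0,0,0]],[2,[0,0,0],[0,0,0]],[2,[0,0,0],[0,0,0]]]' ;python3 -c "
from h import *
go(550.3,322.3,-4,-8.9,1);tilt()"
```

```text
time: 33.17
position: [0.5502, 0.3216, 0.0103]
tool_rot: [-0.537, -0.458, 0.539, -0.459]
ft_force: [-0.0, -0.8, -3.8]
grip_width: 0.0066
at [550.2 321.6  10.3] yaw -9.2 tilt 0.18 | world [  0.1   0.7 -14.3] turn 0.3 n 1
[14.3, 0.0, -0.7] -0.3
level by [-0.    0.16  0.07]
```

```bash
python3 -m inch '[[2,[8,0,-0.7],[-0.3,0,0]],[2,[4,0,0],[0,0,0]],[2,[1.5,0,0],[0,0,0]],[2,[0,0,0],[0,0,0]]]' ;python3 -c "
from h import *
go(550.3,322.3,-4,-8.9,1);tilt()"
```

```text
time: 33.67
position: [0.5508, 0.3227, -0.0036]
tool_rot: [-0.536, -0.46, 0.538, -0.46]
ft_force: [0.5, 0.3, -2.4]
grip_width: 0.0067
at [550.8 322.7  -3.6] yaw -8.8 tilt 0.12 | world [-0.5 -0.4 -0.4] turn -0.1 n 1
[0.4, -0.4, 0.4] 0.1
level by [-0.    0.12  0.01]
```

```bash
python3 -m inch '[[2,[1,0,0],[0,0,0]],[28,[0,0,0],[0,0,0]],[28,[0,0,0],[0,0,0]],[28,[0,0,0],[0,0,0]],[28,[0,0,0],[0,0,0]],[28,[0,0,0],[0,0,0]],[28,[-20,0,0],[0,0,0]],[28,[-50,0,0],[0,0,0]],[28,[-50,0,0],[0,0,0]],[28,[-10,0,0],[0,0,0]]]' ;python3 -c "
from h import *
go(440,-280,150,-10)"
```

```text
time: 34.92
position: [0.5529, 0.3237, 0.1345]
tool_rot: [0.539, 0.459, -0.536, 0.461]
ft_force: [-0.6, -0.8, 0.0]
grip_width: 0.0279
at [552.9 323.7 134.5] yaw -8.8 tilt 0.31 | world [-112.9 -603.7   15.5] turn -1.2 n 12
[-1.4, -1.6, 51.2] 0.1
[-1.4, -1.5, 51.2] 0.1
[-1.4, -1.4, 51.2] 0.1
[-1.4, -1.3, 51.2] 0.1
[-1.4, -1.2, 51.2] 0.1
[-1.3, -1.1, 51.2] 0.1
[-1.3, -1.0, 51.2] 0.1
[-1.3, -1.0, 51.2] 0.1
[-1.3, -0.9, 51.2] 0.1
[-1.3, -0.8, 51.2] 0.1
[-1.3, -0.7, 51.2] 0.1
[-1.3, -0.6, 51.2] 0.1
```

```bash
python3 -m inch '[[50,[-2,-2,52],[0,0,0]],[50,[-2,-2,55],[0,0,0]],[50,[-2,-2,55],[0,0,0]],[50,[-2,-1,55],[0,0,0]],[50,[-1,-1,55],[0,0,0]],[50,[-1,-1,55],[0,0,0]],[50,[-1,-1,55],[0,0,0]],[50,[-1,-1,55],[0,0,0]],[50,[-1,-1,55],[0,0,0]],[50,[-1,-1,55],[0,0,0]],[50,[-1,-1,55],[0,0,0]],[50,[0,0,0],[0,0,0]]]' ; python3 -m inch '[[50,[0,0,0],[0,0,0]],[50,[0,0,0],[0,0,0]]]'; cat > fm.py <<'E'
from h import *
im,P=snap("wrist","wf")
for n in("former_large","former_small"):
    for r in imaging.tip_of("wrist",n)[:4]:
        print(n,round(r["confidence"],2),np.round(r["pixel"]),(unproj(P,r["pixel"],0)[0]*1000).round(1)[:2])
im,PT=snap("top")
for n in("former_large","former_small"):
    for r in imaging.tip_of("top",n)[:4]:
        print("top",n,round(r["confidence"],2),np.round(r["pixel"]),(unproj(PT,r["pixel"],0)[0]*1000).round(1)[:2])
go(440,-365,100,-9)
E
python3 fm.py
```

```text
time: 36.42
position: [0.4438, -0.2861, 0.1512]
tool_rot: [0.54, 0.458, -0.533, 0.463]
ft_force: [-0.3, 0.6, -0.3]
grip_width: 0.0502
time: 36.67
position: [0.4427, -0.2838, 0.1507]
tool_rot: [0.54, 0.46, -0.533, 0.462]
ft_force: [0.0, 1.8, -0.8]
grip_width: 0.0496
former_large 0.71 [316. 306.] [ 430.6 -370.6]
former_large 0.66 [208. 292.] [ 330.5 -341.2]
former_small 0.61 [305. 230.] [ 431.5 -294.7]
top former_large 0.54 [497. 285.] [ 423.5 -487.7]
at [ 443.1 -284.5  150.9] yaw -8.6 tilt 0.63 | world [ -3.1 -80.5 -50.9] turn -0.4 n 2
[25.3, 4.3, 40.2] 0.2
[25.3, 4.4, 40.2] 0.2
```

The large former is at ≈(430.5,−369), where the top and wrist views agree. The purple look-alike is at (330,−341).

```bash
python3 -m inch '[[55,[5,-1,42],[0,0.4,0]],[55,[5,-1,42],[0,0,0]],[55,[0,0,0],[0,0,0]],[55,[0,0,0],[0,0,0]]]'; python3 -c "
from h import *
go(430.5,-369,45,-9,2);tilt();im,P=snap('wrist')
for r in imaging.cut_out('wrist','former_large')[:3]: print(r['confidence'],np.round(r['box']))
print(proj(P,[[.4305,-.369,.104],[.4305,-.369,.07],[.4305,-.369,0]]).round())
cv2.imwrite('pics/w9.png',im[:,:,::-1])"
```

```text
time: 37.48
position: [0.4294, -0.3669, 0.1401]
tool_rot: [0.541, 0.462, -0.53, 0.462]
ft_force: [0.1, -0.0, -1.0]
grip_width: 0.0547
at [ 429.4 -366.9  140.1] yaw -8.4 tilt 0.93 | world [  1.1  -2.1 -95.1] turn -0.6 n 2
[47.5, 0.2, 1.6] 0.3
[47.5, 0.2, 1.6] 0.3
level by [ 0.   -0.73 -0.58]
0.83 [330. 356.  68.  34.]
0.7 [318. 239.  81.  89.]
0.67 [178. 214.  98.  85.]
[[318. 255.]
 [317. 241.]
 [317. 222.]]
```

View pics/w9.png

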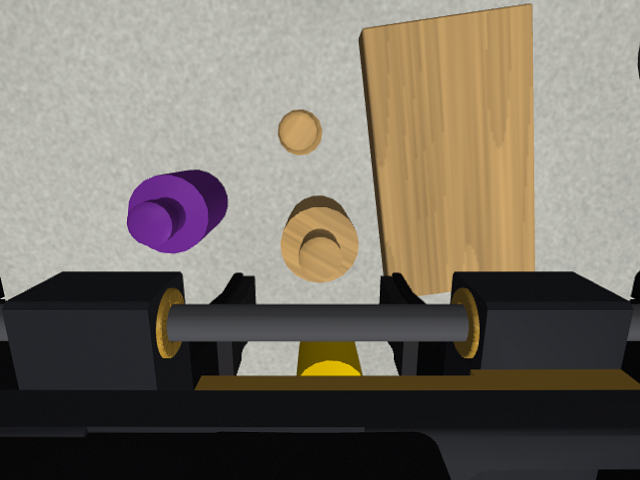

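The large former's knob top is at (320,250) and the small knob top at (300,131). Yellow is at the bottom, clear of the jaws.

```bash
python3 -c "
from h import *
P=params('wrist'); print(unproj(P,[(320,251),(300,132)],.104)*1000, unproj(P,[(319,243)],.07)*1000)
go(431.5,-366.5,45,-9,2)"; python3 -m inch '[[50,[40,0,0],[0,-0.7,-0.6]],[50,[30,1,0],[0,0,0]],[50,[0,0,0],[0,0,0]],[50,[0,0,0],[0,0,0]]]'; python3 -c "
from h import *
go(431.5,-366.5,42,-9,1);tilt()"
```

```text
[[ 432.33956    -366.87585844  104.        ]
 [ 431.20970862 -294.04625014  104.        ]] [[ 431.6709276  -370.40767597   70.        ]]
at [ 429.7 -366.7  140.3] yaw -8.4 tilt 0.92 | world [  1.8   0.2 -95.3] turn -0.6 n 2
[47.6, 0.4, 0.3] 0.3
[47.6, 0.4, 0.3] 0.3
time: 38.08
position: [0.4334, -0.364, 0.0715]
tool_rot: [-0.534, -0.462, 0.534, -0.465]
ft_force: [-0.4, -0.1, 0.3]
grip_width: 0.0501
at [ 433.4 -364.    71.5] yaw -8.1 tilt 0.21 | world [ -1.9  -2.5 -29.5] turn -0.9 n 1
[29.5, -1.6, 2.6] 0.9
level by [ 0.    0.15 -0.15]
```

```bash
python3 -m inch '[[50,[15,-1.5,4],[0.9,0,0]],[50,[10,0,0],[0,0,0]],[50,[3,0,0],[0,0,0]],[50,[0,0,0],[0,0,0]]]'; python3 -c "
from h import *
go(432,-368,42,-9,1);tilt()"
```

```text
time: 38.58
position: [0.4323, -0.3694, 0.0441]
tool_rot: [-0.538, -0.456, 0.538, -0.462]
ft_force: [0.5, 0.0, 0.4]
grip_width: 0.05
at [ 432.3 -369.4   44.1] yaw -9.1 tilt 0.47 | world [-0.3  1.4 -2.1] turn 0.1 n 1
[2.1, -0.6, -1.3] -0.1
level by [ 0.    0.32 -0.34]
```

```bash
python3 -m inch '[[50,[1,0,-1],[0,0.3,-0.3]],[15,[0,0,0],[0,0,0]],[15,[0,0,0],[0,0,0]],[15,[0,0,0],[0,0,0]],[15,[0,0,0],[0,0,0]],[15,[0,0,0],[0,0,0]]]' 25; python3 -c "
from h import *
go(432,-368,42,-9,1);tilt()"
```

```text
time: 39.33
position: [0.4327, -0.3686, 0.0436]
tool_rot: [0.538, 0.459, -0.538, 0.459]
ft_force: [0.2, 0.3, -0.9]
grip_width: 0.0273
at [ 432.7 -368.6   43.6] yaw -9.1 tilt 0.07 | world [-0.7  0.6 -1.6] turn 0.1 n 1
[1.6, -0.8, -0.5] -0.1
level by [ 0.    0.04 -0.05]
```

Gripped (27.3 mm). It should be set down at TCP ≈ 55.6 over (506.8, 329.1).

```bash
python3 -m inch '[[15,[-40,0,0],[0,0,0]],[15,[-50,0,0],[0,0,0]],[15,[-15,0,-30],[0,0,0]],[15,[0,-1,-55],[0,0,0]],[15,[0,-1,-55],[0,0,0]],[15,[0,-1,-55],[0,0,0]],[15,[0,-1,-55],[0,0,0]],[15,[0,-1,-55],[0,0,0]],[15,[0,-1,-55],[0,0,0]],[15,[0,-1,-55],[0,0,0]],[15,[0,-1,-55],[0,0,0]],[15,[0,0,0],[0,0,0]]]'; python3 -c "
from h import *
go(506.8,329.1,150,-9);tilt()"
```

```text
time: 40.83
position: [0.5031, 0.1087, 0.1512]
tool_rot: [0.54, 0.456, -0.538, 0.46]
ft_force: [-0.9, -1.0, -0.5]
grip_width: 0.0274
at [503.1 108.7 151.2] yaw -9.3 tilt 0.39 | world [  3.7 220.4  -1.2] turn 0.3 n 5
[0.1, -6.4, -43.6] -0.1
[0.1, -6.3, -43.6] -0.1
[0.1, -6.3, -43.6] -0.1
[0.2, -6.3, -43.6] -0.1
[0.2, -6.2, -43.6] -0.1
level by [ 0.    0.06 -0.38]
```

```bash
python3 -m inch '[[15,[0,-6,-50],[0,0,-0.3]],[15,[0,-6,-50],[0,0,0]],[15,[0,-6,-50],[0,0,0]],[15,[0,-6,-45],[0,0,0]],[15,[0,-6,-20],[0,0,0]],[15,[0,0,0],[0,0,0]],[15,[0,0,0],[0,0,0]],[15,[0,0,0],[0,0,0]]]'; python3 -c "
from formfit import *
go(506.8,329.1,130,-9);tilt();im,P=snap('wrist','w10');im,P=snap('top')
im=cv2.resize(im[180:350,60:250],None,fx=3,fy=3,interpolation=cv2.INTER_CUBIC); cv2.imwrite('pics/t10.png',im[:,:,::-1])"
```

```text
time: 41.82
position: [0.5094, 0.3218, 0.1488]
tool_rot: [-0.538, -0.454, 0.543, -0.457]
ft_force: [-0.5, 0.6, -1.1]
grip_width: 0.0277
at [509.4 321.8 148.8] yaw -9.7 tilt 0.5 | world [ -2.6   7.3 -18.8] turn 0.7 n 1
[18.8, -3.8, -6.9] -0.7
level by [-0.    0.5   0.05]
```

View pics/w10.png

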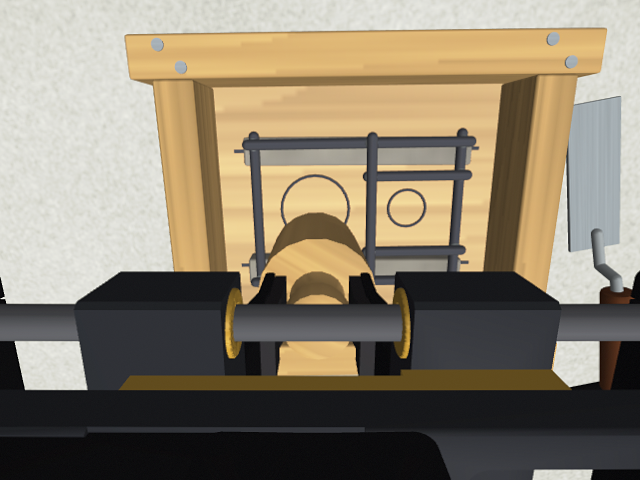

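Mat bars at (256,143), (373,140) and (464,142), circles at (315,207) and (407,207), each inside its opening. This is my 16th and last view. I'll check the mat numerically and continue.

```bash
python3 -c "
from formfit import *
P=params('wrist')
p,r=fitform(P,np.array([(373,143),(373,177),(373,250)]),[(.009,.055),(.009,.03),(.009,-.03)],.045,(.54,.32,-.15)); print(p[:2]*1000,np.degrees(p[2]),r.round(1).tolist())
print(proj(P,[[.5068,.3291,.012],[.5849,.3169,.012]]))
print(unproj(P,[(315,207),(407,207)],.012)*1000)"
python3 -m inch '[[15,[12,-4,-7],[-0.7,0.5,0]],[15,[15,0,0],[0,0,0]],[15,[0,0,0],[0,0,0]],[15,[0,0,0],[0,0,0]]]'; python3 -c "
from h import *
go(506.8,329.1,57,-9);tilt()"
```

```text
[545.76822192 324.5290415 ] -7.646077523020363 [[-0.0, -0.3], [-0.0, -0.8], [0.0, 1.2]]
[[312.31675428 209.81770355]
 [403.34805853 208.44483421]]
[[509.52309848 331.14938177  12.        ]
 [588.16767148 317.62844029  12.        ]]
time: 42.42
position: [0.5062, 0.3288, 0.1193]
tool_rot: [-0.537, -0.459, 0.539, -0.458]
ft_force: [-0.3, 0.4, -1.3]
grip_width: 0.0276
at [506.2 328.8 119.3] yaw -9.1 tilt 0.13 | world [  0.6   0.3 -62.3] turn 0.1 n 2
[31.1, 0.3, -0.2] -0.0
[31.1, 0.3, -0.2] -0.0
level by [-0.    0.01  0.13]
```

```bash
python3 -m inch '[[15,[25,1.5,0],[0,0,0]],[15,[20,0,0],[0,0,0]],[15,[5,0,0],[0,0,0]],[15,[0,0,0],[0,0,0]]]'; python3 -c "
from h import *
go(507.8,329.6,56,-9,1);tilt()"
```

```text
time: 42.92
position: [0.5096, 0.3296, 0.0697]
tool_rot: [0.539, 0.459, -0.537, 0.459]
ft_force: [0.6, 0.6, -1.3]
grip_width: 0.0273
at [509.6 329.6  69.7] yaw -9.0 tilt 0.15 | world [ -1.8  -0.  -13.7] turn 0.0 n 1
[13.7, -1.8, 0.3] -0.0
level by [ 0.   -0.12 -0.09]
```

```bash
python3 -m inch '[[15,[7,-1.5,0],[0,0,0]],[15,[5,0,0],[0,0,0]],[15,[1.5,0,0],[0,0,0]],[15,[0.5,0,0],[0,0,0]],[15,[0,0,0],[0,0,0]]]'; python3 -c "
from h import *
go(507.8,329.6,55.6,-9,1);tilt()"
```

```text
time: 43.55
position: [0.5095, 0.3306, 0.057]
tool_rot: [0.54, 0.459, -0.536, 0.459]
ft_force: [0.5, 0.9, -1.3]
grip_width: 0.0277
at [509.5 330.6  57. ] yaw -9.0 tilt 0.38 | world [-1.7 -1.  -1.4] turn 0.0 n 1
[1.3, -1.5, 1.3] -0.0
level by [ 0.   -0.24 -0.29]
```

```bash
python3 -m inch '[[15,[1.5,-1.5,1],[0,-0.2,-0.3]],[15,[0.6,0,0],[0,0,0]],[15,[0,0,0],[0,0,0]]]'; python3 -c "
from h import *
go(507.8,329.6,55.6,-9,1);tilt()"
```

```text
time: 43.92
position: [0.508, 0.33, 0.0556]
tool_rot: [0.538, 0.459, -0.538, 0.459]
ft_force: [0.3, 0.8, -1.5]
grip_width: 0.0273
at [508.  330.   55.6] yaw -9.0 tilt 0.05 | world [-0.2 -0.4  0. ] turn 0.0 n 1
[-0.0, -0.1, 0.4] -0.0
level by [ 0.   -0.05 -0.  ]
```

```bash
python3 -m inch '[[15,[1,0,0],[0,0,0]],[15,[0.5,0,0],[0,0,0]],[15,[0,0,0],[0,0,0]]]'; python3 -c "
from h import *
go(507.8,329.6,55.6,-9,1);tilt()"
```

```text
time: 44.3
position: [0.508, 0.3302, 0.0555]
tool_rot: [0.538, 0.459, -0.537, 0.459]
ft_force: [0.2, -0.5, 1.1]
grip_width: 0.0272
at [508.  330.2  55.5] yaw -9.0 tilt 0.09 | world [-0.2 -0.6  0.1] turn 0.0 n 1
[-0.1, -0.1, 0.7] -0.0
level by [ 0.   -0.08 -0.04]
```

In contact with the floor (+1.1 N). Releasing and rising.

```bash
python3 -m inch '[[45,[0,0,0],[0,0,0]],[45,[0,0,0],[0,0,0]],[45,[0,0,0],[0,0,0]],[45,[0,0,0],[0,0,0]],[45,[-20,0,0],[0,0,0]],[45,[-40,0,0],[0,0,0]],[45,[-30,0,0],[0,0,0]],[45,[-10,0,20],[0,0,0]],[45,[0,0,55],[0,0,0]],[45,[0,0,55],[0,0,0]],[45,[0,0,55],[0,0,0]],[45,[0,0,55],[0,0,0]]]'; python3 -c "
from h import *
go(431,-295,140,-9);tilt()"
```

```text
time: 45.8
position: [0.467, 0.0851, 0.154]
tool_rot: [-0.535, -0.461, 0.537, -0.461]
ft_force: [1.1, -1.1, 0.6]
grip_width: 0.0448
at [467.   85.1 154. ] yaw -8.6 tilt 0.17 | world [ -36.  -380.1  -14. ] turn -0.4 n 7
[2.1, 3.1, 54.5] 0.1
[2.1, 3.1, 54.5] 0.1
[2.1, 3.2, 54.5] 0.1
[2.1, 3.2, 54.4] 0.1
[2.1, 3.3, 54.4] 0.1
[2.1, 3.3, 54.4] 0.1
[2.1, 3.4, 54.4] 0.1
level by [-0.    0.12  0.13]
```

```bash
python3 -m inch '[[45,[0,3,55],[0,0,0]],[45,[0,3,55],[0,0,0]],[45,[0,3,55],[0,0,0]],[45,[0,3,55],[0,0,0]],[45,[0,3,55],[0,0,0]],[45,[0,3,55],[0,0,0]],[45,[0,3,35],[0,0,0]],[45,[0,0,0],[0,0,0]],[45,[0,0,0],[0,0,0]],[45,[0,0,0],[0,0,0]]]'; python3 -c "
from h import *
go(431,-294.5,100,-9);tilt();im,P=snap('wrist')
for r in imaging.cut_out('wrist','former_small')[:3]:
  print(r['confidence'],np.round(r['box'])); b=r['box']; print(unproj(P,b[:2],.09)*1000)
print('pred', proj(P,[[.431,-.2945,z] for z in(.104,.07,0)]).round())
for r in imaging.tip_of('wrist','former_small')[:2]: print(r['confidence'],unproj(P,r['pixel'],0)*1000)
im,P=snap('top')
for n,c in(('former_large',(.5068,.3291,.012)),('form',(.5414,.3237,0)),('mat',(.5414,.3237,.032))):
  for r in imaging.tip_of('top',n)[:3]: print(n,r['confidence'],(unproj(P,r['pixel'],c[2])*1000).round(1),'want',c)
"
```

```text
time: 47.05
position: [0.4135, -0.2932, 0.1476]
tool_rot: [-0.535, -0.464, 0.542, -0.452]
ft_force: [-0.1, -0.7, 0.6]
grip_width: 0.0448
at [ 413.5 -293.2  147.6] yaw -9.2 tilt 1.11 | world [ 17.5  -1.3 -47.6] turn 0.2 n 1
[47.2, 18.4, -1.4] -0.2
level by [ 0.   -0.19  1.09]
0.57 [342. 228.  42.  56.]
[[ 430.82838369 -286.14270688   90.        ]]
pred [[345. 246.]
 [343. 233.]
 [339. 215.]]
0.84 [[ 428.85741769 -294.1037843     0.        ]]
former_large 0.57 [[502.1 326.   12. ]] want (0.5068, 0.3291, 0.012)
form 0.6 [[539.6 315.7   0. ]] want (0.5414, 0.3237, 0)
mat 0.81 [[540.3 319.7  32. ]] want (0.5414, 0.3237, 0.032)
```

```bash
python3 -m inch '[[45,[35,17,-1],[0,-0.2,1]],[45,[35,0,0],[0,0,0]],[45,[0,0,0],[0,0,0]],[45,[0,0,0],[0,0,0]]]'; python3 -c "
from h import *
go(430.5,-294,44,-9,1);tilt();im,P=snap('wrist')"
```

```text
time: 47.9
position: [0.4335, -0.2973, 0.0784]
tool_rot: [-0.538, -0.456, 0.539, -0.461]
ft_force: [-0.6, -0.3, 0.3]
grip_width: 0.0449
at [ 433.5 -297.3   78.4] yaw -9.2 tilt 0.41 | world [ -3.    3.3 -34.4] turn 0.2 n 1
[34.3, -3.7, -2.9] -0.2
level by [ 0.    0.29 -0.29]
```

```bash
python3 -m inch '[[45,[15,-3.5,-3],[0,0.3,-0.3]],[45,[12,0,0],[0,0,0]],[45,[4,0,0],[0,0,0]],[45,[0,0,0],[0,0,0]]]'; python3 -c "
from h import *
go(430.5,-294,44,-9,1);tilt()"
```

```text
time: 48.45
position: [0.4312, -0.2945, 0.0474]
tool_rot: [0.538, 0.457, -0.538, 0.459]
ft_force: [0.7, 0.4, 0.4]
grip_width: 0.0451
at [ 431.2 -294.5   47.4] yaw -9.2 tilt 0.17 | world [-0.7  0.5 -3.4] turn 0.2 n 1
[3.4, -0.7, -0.4] -0.2
level by [ 0.    0.1  -0.14]
```

```bash
python3 -m inch '[[45,[3,-0.5,0],[0,0,0]],[45,[0,0,0],[0,0,0]],[10,[0,0,0],[0,0,0]],[10,[0,0,0],[0,0,0]],[10,[0,0,0],[0,0,0]],[10,[0,0,0],[0,0,0]],[10,[0,0,0],[0,0,0]],[10,[0,0,0],[0,0,0]]]' 20; python3 -c "
from h import *
go(584.9,316.9,150,-9,12);tilt()"
```

```text
time: 49.45
position: [0.431, -0.2949, 0.0448]
tool_rot: [0.538, 0.457, -0.538, 0.46]
ft_force: [0.5, 0.4, -0.1]
grip_width: 0.0217
at [ 431.  -294.9   44.8] yaw -9.2 tilt 0.25 | world [153.9 611.8 105.2] turn 0.2 n 12
[-8.9, 4.6, -52.4] -0.0
[-8.9, 4.6, -52.4] -0.0
[-8.9, 4.6, -52.3] -0.0
[-8.9, 4.6, -52.3] -0.0
[-8.9, 4.6, -52.3] -0.0
[-8.9, 4.6, -52.3] -0.0
[-8.9, 4.6, -52.3] -0.0
[-8.9, 4.7, -52.3] -0.0
[-8.9, 4.7, -52.3] -0.0
[-8.9, 4.7, -52.3] -0.0
[-8.9, 4.7, -52.3] -0.0
[-8.9, 4.7, -52.3] -0.0
level by [ 0.    0.15 -0.2 ]
```

```bash
python3 -m inch '[[10,[-45,0,0],[0,0,0]],[10,[-45,0,0],[0,0,0]],[10,[-20,10,-30],[0,0,0]],[10,[0,8,-55],[0,0,0]],[10,[0,8,-55],[0,0,0]],[10,[0,8,-55],[0,0,0]],[10,[0,6,-55],[0,0,0]],[10,[0,6,-55],[0,0,0]],[10,[0,5,-55],[0,0,0]],[10,[0,5,-55],[0,0,0]],[10,[0,5,-55],[0,0,0]],[10,[0,0,0],[0,0,0]]]'; python3 -c "
from h import *
go(585.7,317.3,150,-9);tilt()"
```

```text
time: 50.95
position: [0.5733, 0.1715, 0.1574]
tool_rot: [0.541, 0.454, -0.538, 0.461]
ft_force: [-0.3, -0.8, -0.5]
grip_width: 0.0209
at [573.3 171.5 157.4] yaw -9.4 tilt 0.58 | world [ 12.4 145.8  -7.4] turn 0.4 n 3
[2.3, -3.9, -48.6] -0.1
[2.3, -3.8, -48.6] -0.1
[2.3, -3.7, -48.7] -0.1
level by [ 0.    0.17 -0.56]
```

```bash
python3 -m inch '[[10,[0,-4,-49],[0,0,-0.5]],[10,[0,-4,-49],[0,0,0]],[10,[0,-4,-49],[0,0,0]],[10,[0,0,0],[0,0,0]],[10,[0,0,0],[0,0,0]],[10,[0,0,0],[0,0,0]]]'; python3 -c "
from h import *
go(585.7,317.3,100,-9);tilt()"
```

```text
time: 51.7
position: [0.5845, 0.315, 0.1546]
tool_rot: [-0.537, -0.455, 0.544, -0.457]
ft_force: [0.4, 0.1, -0.1]
grip_width: 0.0214
at [584.5 315.  154.6] yaw -9.7 tilt 0.57 | world [  1.2   2.3 -54.6] turn 0.7 n 1
[54.6, 1.0, -3.0] -0.7
level by [-0.    0.54  0.21]
```

```bash
python3 -m inch '[[10,[25,1,-2],[-0.7,0.5,0.2]],[10,[30,0,0],[0,0,0]],[10,[10,0,0],[0,0,0]],[10,[0,0,0],[0,0,0]],[10,[0,0,0],[0,0,0]]]'; python3 -c "
from h import *
go(585.7,317.3,57,-9,1);tilt()"
```

```text
time: 52.32
position: [0.5884, 0.3109, 0.0909]
tool_rot: [0.54, 0.457, -0.539, 0.458]
ft_force: [-0.6, -0.0, -0.7]
grip_width: 0.0212
at [588.4 310.9  90.9] yaw -9.4 tilt 0.18 | world [ -2.7   6.4 -33.9] turn 0.4 n 1
[33.9, -3.8, -5.9] -0.4
level by [ 0.   -0.01 -0.18]
```

```bash
python3 -m inch '[[10,[8,-4,-6],[-0.4,0,-0.2]],[10,[10,0,0],[0,0,0]],[10,[6,0,0],[0,0,0]],[10,[0,0,0],[0,0,0]]]'; python3 -c "
from h import *
go(585.7,317.3,57,-9,1);tilt()"
```

```text
time: 52.82
position: [0.5862, 0.3187, 0.0672]
tool_rot: [0.538, 0.459, -0.536, 0.46]
ft_force: [-0.5, 0.1, -0.5]
grip_width: 0.0213
at [586.2 318.7  67.2] yaw -8.9 tilt 0.16 | world [ -0.5  -1.4 -10.2] turn -0.1 n 1
[10.2, -0.3, 1.5] 0.1
level by [ 0.   -0.1  -0.13]
```

```bash
python3 -m inch '[[10,[6,-0.3,1],[0,0,0]],[10,[3,0,0],[0,0,0]],[10,[1,0,0],[0,0,0]],[10,[0.7,0,0],[0,0,0]],[10,[0,0,0],[0,0,0]]]'; python3 -c "
from h import *
go(585.7,317.3,56.8,-9,1);tilt()"
```

```text
time: 53.45
position: [0.5864, 0.318, 0.0569]
tool_rot: [0.539, 0.459, -0.536, 0.46]
ft_force: [0.4, -0.7, -0.9]
grip_width: 0.0215
at [586.4 318.   56.9] yaw -8.9 tilt 0.25 | world [-0.7 -0.7 -0.1] turn -0.1 n 1
[0.1, -0.6, 0.8] 0.1
level by [ 0.   -0.15 -0.2 ]
```

```bash
python3 -m inch '[[10,[1,0,0.5],[0,-0.1,-0.2]],[10,[0.7,0,0],[0,0,0]],[10,[0,0,0],[0,0,0]]]'; python3 -c "
from h import *
go(585.7,317.3,56.8,-9,1);tilt()"
```

```text
time: 53.82
position: [0.5867, 0.3181, 0.0568]
tool_rot: [0.538, 0.46, -0.537, 0.459]
ft_force: [-0.6, -0.6, 1.1]
grip_width: 0.0212
at [586.7 318.1  56.8] yaw -8.9 tilt 0.13 | world [-1.  -0.8  0. ] turn -0.1 n 1
[-0.0, -0.9, 0.9] 0.1
level by [ 0.   -0.12 -0.05]
```

Floor contact. Releasing, rising and backing away along −y for a check.

```bash
python3 -m inch '[[40,[0,0,0],[0,0,0]],[40,[0,0,0],[0,0,0]],[40,[0,0,0],[0,0,0]],[40,[0,0,0],[0,0,0]],[40,[-20,0,0],[0,0,0]],[40,[-40,0,0],[0,0,0]],[40,[-40,0,0],[0,0,0]],[40,[0,0,50],[0,0,0]],[40,[0,0,55],[0,0,0]],[40,[0,0,55],[0,0,0]],[40,[0,0,40],[0,0,0]],[40,[0,0,0],[0,0,0]]]'; python3 -c "
from formfit import *
o=get_obs();print(o['position'],o['ft_force'])
Ri=R.from_euler('z',8.9,degrees=True)
f=lambda X:Ri.apply(X*1000-[541.4,323.7,0]).round(1)[0][:2]
for c in('top','scene','wrist'):
  im,P=snap(c,'fin_'+c)
  print(c,'form',[f(unproj(P,r['pixel'],0)) for r in imaging.tip_of(c,'form')[:1]])
  for n,z in(('mat',.032),('former_large',.012),('former_small',.012),('spacer_a',.012)):
    print(c,n,[(round(r['confidence'],2),f(unproj(P,r['pixel'],z)).tolist()) for r in imaging.tip_of(c,n)[:4]])
"
```

```text
time: 55.32
position: [0.5604, 0.1161, 0.1698]
tool_rot: [0.542, 0.457, -0.531, 0.464]
ft_force: [-0.2, 0.8, -0.4]
grip_width: 0.0397
[0.56036666 0.116099   0.16976923] [-0.1749952   0.84048945 -0.44603144]
top form []
top mat []
top former_large [(0.72, [10.9, -814.1])]
top former_small []
top spacer_a []
scene form [array([ 5.7, -8.9])]
scene mat [(0.93, [13.2, -7.5])]
scene former_large [(0.93, [-99.4, -692.2]), (0.79, [-36.6, -16.9])]
scene former_small [(0.73, [32.1, 14.4]), (0.19, [304.8, -564.9])]
scene spacer_a [(0.64, [-6.6, -42.3]), (0.59, [-1.2, 49.1])]
wrist form []
wrist mat []
wrist former_large []
wrist former_small []
wrist spacer_a [(0.74, [-1.2, -47.1])]
```

The network's points are noisy and the arm blocks the top view. I'll back off further and compare the masks with projected models.

```bash
python3 -m inch '[[40,[0,0,55],[0,0,0]],[40,[0,0,55],[0,0,0]],[40,[0,0,55],[0,0,0]],[40,[0,0,40],[0,0,0]],[40,[0,0,0],[0,0,0]],[40,[0,0,0],[0,0,0]]]'; cat > chk.py <<'E'
from h import *
Ro=R.from_euler('z',-8.9,degrees=True)
def W(P): return Ro.apply(P)+[.5414,.3237,0]
th=np.linspace(0,2*np.pi,40)
def cyl(x,y,rk,rp): return W(np.concatenate([np.c_[x+r*np.cos(th),y+r*np.sin(th),np.full(40,z)] for r,z in((rp,.012),(rp,.082),(rk,.082),(rk,.116))]))
def box(X): return W(np.array([(x,y,z) for x in(-X[0],X[0]) for y in(X[1]-X[2],X[1]+X[2]) for z in X[3]]))
M={'former_large':[cyl(-.035,0,.014,.0275)],'former_small':[cyl(.044,0,.011,.015)],
 'mat':[box((.088,0,.065,(.032,.056)))],'spacer_a':[box((.09,y,.011,(.012,.032))) for y in(.05,-.05)]}
for c in('top','scene'):
    im,P=snap(c,'fin2_'+c)
    for n,ms in M.items():
        for m in ms:
            uv=proj(P,m); lo,hi=uv.min(0),uv.max(0); print(c,n,'want',np.r_[(lo+hi)/2,hi-lo].round(1).tolist())
        for r in imaging.cut_out(c,n)[:4]: print('     ',round(r['confidence'],2),np.round(r['box'],1).tolist())
E
python3 chk.py
```

```text
time: 56.98
position: [0.531, -0.0893, 0.1674]
tool_rot: [0.542, 0.458, -0.529, 0.466]
ft_force: [-0.2, -0.3, 0.1]
grip_width: 0.0399
top former_large want [127.4, 278.1, 35.3, 29.4]
      0.97 [129.9, 278.8, 34.6, 28.7]
      0.96 [441.1, 336.6, 30.3, 24.6]
      0.64 [507.5, 284.1, 38.3, 27.5]
top former_small want [130.1, 242.0, 27.8, 21.6]
      0.67 [128.4, 241.8, 28.9, 19.3]
      0.17 [164.9, 173.8, 104.1, 29.3]
top mat want [130.0, 263.4, 69.9, 84.2]
top spacer_a want [112.6, 263.4, 23.0, 80.5]
top spacer_a want [155.0, 266.4, 21.7, 81.5]
      0.95 [155.3, 270.3, 23.7, 79.4]
      0.68 [110.8, 263.4, 11.4, 63.6]
scene former_large want [392.5, 152.2, 23.9, 41.6]
      0.78 [115.2, 342.9, 39.4, 52.3]
      0.74 [392.7, 153.8, 23.0, 42.2]
      0.61 [147.6, 271.9, 37.7, 49.1]
scene former_small want [415.8, 164.9, 16.6, 38.7]
      0.77 [417.1, 163.6, 12.6, 43.2]
scene mat want [402.7, 164.8, 83.9, 57.4]
      0.82 [403.2, 170.9, 75.0, 43.6]
      0.42 [393.4, 153.8, 26.7, 39.7]
scene spacer_a want [413.8, 163.2, 57.5, 39.4]
scene spacer_a want [389.6, 178.3, 58.1, 42.0]
      0.73 [420.1, 168.7, 44.5, 30.7]
      0.7 [390.8, 177.2, 49.5, 32.5]
```

```bash
cat > prof.py <<'E'
from h import *
from chk import W
from scipy.ndimage import map_coordinates
P=params("top"); im=np.mean([imaging.camera("top").astype(float) for _ in range(4)],0)
sat=im[:,:,0]-im[:,:,2]; gray=im.mean(2)
def prof(ch,pts):
    uv=proj(P,W(pts)); return map_coordinates(ch,[uv[:,1],uv[:,0]],order=1)
x=np.arange(-.112,.113,.004)
for y in(.05,-.05):
    for dy in(.005,.007): print("spacer",y,np.round(prof(sat,np.c_[x,0*x+y+dy,0*x+.032])).astype(int).tolist())
print(np.round(x*1000).astype(int).tolist())
t=np.arange(-.012,.0121,.002)
for n,c,d in(("end-80",(-.08,-.043,.036),0),("end+80",(.08,-.043,.036),0),("end+80",(.08,0.02,.036),0),("top9",(.009,.02,.052),0),("top9",(.009,-.02,.052),0),("long+",(-.06,.055,.044),1),("long-",(-.06,-.055,.044),1),("long-",(.04,-.055,.044),1),("short+",(.02,.03,.044),1),("short-",(.06,-.03,.044),1)):
    p=np.tile(c,(len(t),1)); p[:,d]+=t; g=prof(gray,p); w=np.clip(np.median(g)-g,0,None); print(n,"offset mm",(1000*(w*t).sum()/w.sum()).round(1),np.round(g).astype(int).tolist())
E
python3 prof.py | grep -v want | grep -v '^   '
```

```text
spacer 0.05 [41, 46, 46, 46, 46, 42, 8, 2, -5, 3, 7, 6, 7, 7, 8, 6, 8, 8, 7, 7, 7, 8, 8, 8, 8, 9, 7, 7, 7, 9, 1, -6, 4, 9, 6, 6, 6, 8, 6, 5, 7, 6, 6, 7, 7, 7, 5, 1, -5, -1, 9, 47, 45, 45, 45, 45, 29]
spacer 0.05 [42, 46, 46, 47, 47, 49, 9, -1, -5, -1, 2, 4, 2, 2, 4, 3, 2, 0, 2, 3, 1, 2, 2, 4, 1, 2, 2, 1, 2, 3, -1, -6, 0, 3, 3, 1, 3, 3, 3, 1, 3, 2, 3, 3, 4, 3, 1, 0, -5, -3, 8, 48, 47, 48, 46, 46, 29]
spacer -0.05 [39, 47, 46, 47, 48, 26, 7, 1, -7, 3, 5, 5, 6, 4, 4, 4, 5, 5, 5, 4, 4, 7, 6, 4, 5, 6, 6, 4, 4, 5, -1, -7, 1, 4, 5, 6, 4, 3, 4, 6, 6, 4, 4, 4, 7, 4, 3, 0, -5, -1, 25, 50, 50, 51, 50, 53, 28]
spacer -0.05 [40, 46, 47, 46, 47, 26, 9, 3, -7, 4, 7, 6, 7, 6, 6, 8, 6, 7, 7, 8, 8, 8, 6, 8, 8, 7, 8, 7, 7, 8, 1, -7, 2, 6, 6, 7, 7, 6, 7, 6, 6, 8, 9, 5, 7, 8, 10, 3, -8, 3, 31, 50, 50, 51, 50, 53, 27]
[-112, -108, -104, -100, -96, -92, -88, -84, -80, -76, -72, -68, -64, -60, -56, -52, -48, -44, -40, -36, -32, -28, -24, -20, -16, -12, -8, -4, 0, 4, 8, 12, 16, 20, 24, 28, 32, 36, 40, 44, 48, 52, 56, 60, 64, 68, 72, 76, 80, 84, 88, 92, 96, 100, 104, 108, 112]
end-80 offset mm -0.7 [82, 82, 90, 81, 59, 34, 44, 50, 75, 88, 88, 86, 85]
end+80 offset mm -1.6 [83, 74, 80, 59, 40, 36, 41, 48, 73, 85, 106, 113, 113]
end+80 offset mm -1.2 [107, 110, 113, 87, 43, 33, 43, 48, 96, 112, 110, 109, 109]
top9 offset mm -0.5 [122, 122, 124, 117, 66, 32, 43, 55, 92, 126, 123, 123, 122]
top9 offset mm 0.2 [108, 108, 107, 93, 61, 32, 43, 55, 85, 107, 112, 102, 78]
long+ offset mm 0.6 [85, 84, 85, 84, 73, 41, 41, 40, 54, 78, 95, 98, 98]
long- offset mm -0.8 [53, 68, 85, 89, 78, 41, 42, 44, 47, 67, 84, 91, 97]
long- offset mm -0.6 [57, 75, 89, 88, 68, 50, 43, 41, 46, 72, 89, 84, 102]
short+ offset mm 1.1 [110, 114, 120, 124, 79, 47, 40, 42, 46, 74, 87, 89, 88]
short- offset mm 1.1 [108, 115, 118, 119, 98, 62, 38, 40, 58, 94, 113, 114, 109]
```

The profiles put the mat and both spacers within about 2 mm of target. Both formers' masks fall within about 6 mm, and the arm is clear. Handing in.

```bash
python3 -c "
from rig import robot
print(robot.hand_in())"
```

```text
the job is handed in; nothing more can be done
None
```

I laid both spacers on their lines, put the mat on top of them, stood both formers on their circles, and handed the job in at about 57 s. No verdict was reported.

**Last checks:**
- **Mat and spacers:** brightness profiles from the top camera put the mat bars and spacer ends within about 2 mm of where they should be, square to the form.
- **Formers:** the camera outlines matched upright models on the circles. The scene camera agreed to within about 2 px. The top camera had the thick former about 2.5 px (5–6 mm) to the −y side, so that one is less certain but inside the 10 mm limit. Both showed floor contact before I released them.
- **Arm:** it stood clear of everything when I handed in.

**What failed or disagreed:**
- **First grasps missed:** the jaws closed above the first spacer several times, because the real fingertips sit about 36–46 mm behind the reported tool point. I then set heights from contact and relative moves.
- **Slight contact at the second spacer:** the arm stopped early with 2.6 N upward, possibly on a former's knob. The formers stayed upright.
- **Origin detector:** some of its points were 10–20 mm off and disagreed with the outlines and profiles, so I discounted them.
- **Tub, trowel and mallet:** I did not measure them again at the end; no move went near them.

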